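Turn the welding turntable to fit-up and brake it

ROBOT

A 6-joint arm with a two-finger parallel gripper is mounted at the origin on the work surface. World frame = base frame: x ahead of the robot, y to its left, z up, the work surface at z = 0. Lengths are in m, angles in degrees, forces in N, time in s.
With the tool pointing down it reaches from about 0.375 to 0.9 m from the base axis. Payload 3.1 kg.
Tool frame: the origin (TCP) lies on the centre line of the jaws, within the pads' length; the fingertips stand 25 mm ahead of it and the grasp point (between the pads) lies 6 mm ahead of it; z points along the fingers, y is the line along which they close (so a half turn about z gives the same grasp; the last joint's range is limited). The gripper opens to 87 mm and grips with 3 to 60 N. Pads are 19 mm wide; open, the fingers measure 117 mm over their backs; the gripper's body (75 mm by 190 mm) begins 51 mm behind the grasp point.
Start: joints at [62.825, 30.224, 82.088, -0, 67.689, -10.227], TCP at [0.182, 0.598, 0.226] pointing down, gripper open.
Joint ranges: [-176.69, 176.69], [-43.24, 126.21], [12.49, 139.97], [-82, 262], [0, 151.66], [-163.58, 163.58]. Speed limits (degrees/s): [159.86, 159.86, 180, 180, 180, 180].

INTERFACE

Orientations are given as a 3x3 rotation matrix whose columns are the frame's x, y, z axes.
In Python, from rig import read_state, capture, camera_params, hand_in gives the robot as it stands.
- The arm moves only by the tool apply_moves, never from a script. Its argument "rows" is a list of rows, each an object of numbers: "x", "y", "z": the shift along the tool's x, y, z in mm; "rx", "ry", "rz": the turn, a rotation vector about the tool's x, y, z in units of 6 degrees (1.0 is 6 degrees); "claw": the closure in counts, from 0 (fully open) to 255 (shut). A call has 1 to 10 rows; each row is the pose to reach, as a shift and turn from the pose commanded when the call began, along the tool's axes at that moment; what a row does not reach only later rows make up. A row lasts 1/8 s, in which the tool goes at most 62.5 mm and 10.7 degrees, less where a joint would pass 70% of its speed; a pose out of reach is approached as far as the arm can. A call with a gripper value outside its range is refused whole. The fingers move at their own pace and stop on an object; the grip force is fixed at half the most. Time passes only in rows, so rows that repeat a pose let the fingers close. It gives the time, the measured TCP pose, the force, the opening and the grip force at its end, in the units of the state.
- read_state(): the state, without advancing time (a new reading comes with each control period).
- capture(name): name is "side" or "top" or "wrist"; returns (picture, depth): 384x512x3 uint8, red, green, blue; 384x512 float32, m along the optical axis (not along the pixel's ray), 0 where there is no reading.
- camera_params(name): a dict with "fx", "fy", "cx", "cy" (pixels), "xyz" and "orientation" of the camera in the world. Camera axes: x right, y up, looking along -z (the intrinsics and any distortion apply to the point x, -y, -z); pixel columns grow to the right and rows downward; lengths in m; the calibration is good to about 2 mm. A picture is of the moment at which its call begins: read the wrist's pose just before it. camera_params takes no time and is no camera call; for the wrist camera it gives the pose at the moment of the call.
- hand_in(): hands the job in; it is judged then, once.
The state is a dict: "time_s": time; "joint_positions": joint angles; "qvel": joint speeds; "tau": joint torques, N m; "position": TCP position; "tcp_rot": TCP orientation; "force": force on the tool from outside, world axes, zero at the start; "moment": the same for the moment, N m; "opening": opening from 0.0 (shut) to 1.0 (fully open); "grasp_force": force on a finger pad.
Only numpy, scipy, OpenCV 4.12 (cv2) and the standard library are available. Lean on these libraries where they do the work, as an engineer would, in place of code of your own. Each camera call takes 0.05 s, during which the arm holds its last target. There are 200 camera calls.

TASK

On the hand-turned welding turntable a steel piece is strapped down, with one bent bar reaching out over the rim; a second bar waits in the clamp stand beside it. Push on the turntable's spokes, either way round and without spinning it fast, until the end of the bent bar squarely faces the end of the held bar, ready to be tacked, then push the brake lever fully over so that the turntable is locked there, and let go. Only push the spokes and the lever, never take hold of them; do not touch the piece, the held bar or its stand, and leave everything else on the bench where it lies.

Things in the scene. Friction and masses are not known exactly. Their poses are not given: they have to be found in the camera images.
- turntable: the revolving part of a bench welding turntable: steel disc 170 mm across, its top 90 mm above the bench, with three spokes, on a cast foot 196 mm across. Turns without end both ways about a vertical axis; takes about 3 N at a spoke, stays where it is left, hardly coasts. Origin on the axis at bench height; x axis along the bent bar.
- disc_centre (a point): the centre of the disc's top face, on the turning axis, 90 mm above the bench
- spoke1 (a point): point on the centre line of the first spoke, 60 degrees anticlockwise from the bent bar, 125 mm from the axis, 81 mm above the bench; x axis outward. Each spoke is a level round steel bar 12 mm across, bare from 95 to 145 mm from the axis, with a black ball of 25 mm at 158 mm: it ends 171 mm from the axis. Below the spokes are only the foot and, at one side, the brake.
- spoke2 (a point): the same on the second spoke, 180 degrees from the bent bar
- spoke3 (a point): the same on the third spoke, 300 degrees anticlockwise (60 clockwise) from the bent bar
- piece: rusty steel piece strapped to the disc, not to be touched: plate 86 x 70 x 6 mm, a post 14 mm across and a curl of rod within 45 mm of the axis, up to 227 mm above the bench, and one bent bar 13 mm across that comes down from the post, then runs out level at 128 mm above the bench to 108 mm from the axis. Origin on the axis, on the disc; x axis along the bent bar.
- bar_end (a point): centre of the end face of the bent bar, 108 mm from the turning axis, 128 mm above the bench
- bar_stand: fixed steel stand, not to be touched: foot 120 x 100 mm centred 265 mm from the turning axis, column and clamp head up to 185 mm high, holding a straight rusty bar 13 mm across, 260 mm long, level at 128 mm above the bench, pointing at the axis. Origin on the turntable's axis at bench height; x axis runs outward along the held bar.
- held_end (a point): centre of the inner end face of the held bar, 116 mm from the turning axis, 128 mm above the bench: with the bars in line it is 8 mm from bar_end
- brake_lever (a joint): angle (rad) of the brake lever about its vertical pivot: 0 fully released, 1.22 fully over against its stop, brake on; grows clockwise seen from above; stays where it is left. Takes about 4 to 8 N at the grip. The brake starts off; with it fully on, the turntable resists about 30 N at a spoke.
- lever_arm: arm of the brake lever, beside the foot, lower than the spokes: round steel 10 mm across, then a black grip 17 mm across from 88 to 130 mm from the pivot, level, centre line 58 mm above the bench; only the bench (and a 14 mm foot pad near the pivot) is under it. Origin on the pivot axis; x axis along the arm to the grip.
- lever_pivot (a point): point on the lever's pivot axis, 58 mm above the bench, 108 mm from the turntable's axis
- lever_grip (a point): point on the lever's centre line in the black grip, 110 mm from the pivot, 58 mm above the bench
- wire_coil: coil of black wire, 84 mm across, 26 mm high, lying loose; origin under its centre
- weld_magnet: red three-cornered welding magnet, about 80 x 90 x 20 mm, lying loose; origin under its middle
- nozzle_tin: round aluminium tin 62 mm across, 42 mm high, standing loose; origin under its centre
- offcut: loose offcut of square bar 25 x 25 x 80 mm, lying; origin under its centre
- chip_hammer: loose hammer 270 mm long, lying at the right; origin under its middle
- wire_brush: loose wooden-handled brush 240 mm long, lying at the left; origin under its middle
- spray_can: loose can 58 mm across, 170 mm high, standing at the left; origin under its centre

How it is judged:
By the outcome, as a careful person would: the job done as asked, in the order asked, and still so for the second after the job is handed in, with the robot touching nothing.
It also fails if it takes over 72 s, if anything falls off the work surface, if the arm or the gripper's body presses on something with over 40 N, if the wrist force passes 120 N, or if a joint passes its speed limit or range.

## Working session

There is one attempt and no reset: what is moved stays moved. The work goes in short steps, Python scripts to look and compute and a tool call to move; the robot and the scene stay as the last step left them, time stands still between calls to the robot, and variables do not carry over. Pictures are saved under pics/ and viewed, at most 13 in all, crops included, and the job is handed in when it is done.

Besides the shell and the picture viewer there is one more tool, called after ">>>" by a JSON object that holds its "api" and its "payload", one argument or row to a line. apply_moves: Moves the arm, as the interface text tells. Its arguments: {"type":"object","properties":{"rows":{"type":"array"}},"required":["rows"]}

```bash
ls; mkdir -p pics; python3 - <<'E'
from rig import *
import cv2,numpy as np
s=read_state();print(s['time_s'],s['position'],s['tcp_rot'],s['opening'])
for n in('side','top'):
    p,d=capture(n);cv2.imwrite(f'pics/{n}0.png',p[:,:,::-1]);np.savez(f'{n}0.npz',p=p,d=d);print(n,camera_params(n),(d>0).mean())
E
```

```text
pics
0.0 [0.18183343 0.59721013 0.22486154] [[-9.56562549e-01  2.91525471e-01 -9.94788366e-04]
 [ 2.91526914e-01  9.56560656e-01 -1.94167133e-03]
 [ 3.85528761e-04 -2.14733766e-03 -9.99997620e-01]] 0.9997229759344971
side {'fx': 433.5692660800856, 'fy': 433.5692660800856, 'cx': 241.5508331906139, 'cy': 195.48595610625335, 'xyz': array([-0.0313048 , -0.77633887,  1.25213935]), 'orientation': array([[ 7.78693706e-01,  4.67089640e-01, -4.18883493e-01],
       [-6.27404014e-01,  5.80319305e-01, -5.19224139e-01],
       [ 5.61961714e-04,  6.67125754e-01,  7.44944906e-01]])} 0.9959971110026041
top {'fx': 354.03195834677996, 'fy': 354.03195834677996, 'cx': 253.903383737542, 'cy': 190.1792202625269, 'xyz': array([0.37114143, 0.03399528, 1.10879815]), 'orientation': array([[-0.13291084,  0.96598241, -0.22183936],
       [-0.99110933, -0.12816269,  0.03572974],
       [ 0.00608277,  0.22461593,  0.97442839]])} 0.9960123697916666
```

View pics/top0.png

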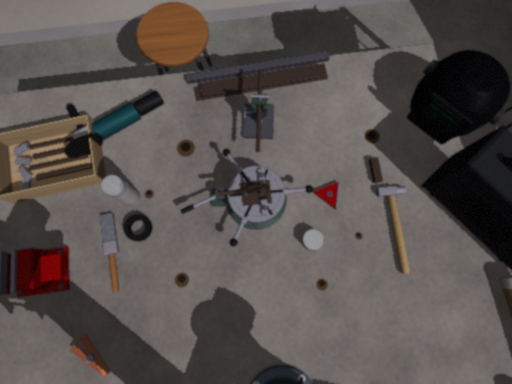

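View pics/side0.png

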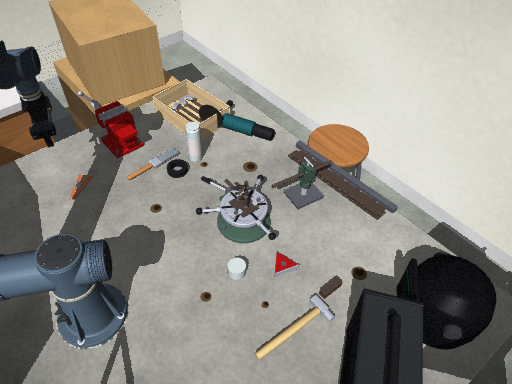

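```bash
cat > h.py <<'E'
import numpy as np,cv2
from rig import *
def cloud(d,c):
    v,u=np.mgrid[:384,:512]
    P=np.stack([(u-c['cx'])/c['fx']*d,-(v-c['cy'])/c['fy']*d,-d],-1)
    return P@np.array(c['orientation']).T+c['xyz']
def ray(u,v,c,z):
    r=np.array(c['orientation'])@[(u-c['cx'])/c['fx'],-(v-c['cy'])/c['fy'],-1]
    return c['xyz']+r*(z-c['xyz'][2])/r[2]
E
python3 - <<'E'
from h import *
a=np.load('top0.npz');p,d=a['p'],a['d'];c=camera_params('top')
W=cloud(d,c)
# sample heights
for u,v in [(187,208),(226,153),(308,189),(234,242),(258,145),(258,195),(215,198),(312,240),(137,228)]: print(u,v,W[v,u].round(3),p[v,u])
s=np.load('side0.npz')
A=cv2.resize(p[120:260,165:345],None,fx=4.4,fy=4.2,interpolation=cv2.INTER_CUBIC)
cv2.imwrite('pics/topc.png',A[:,:,::-1])
B=cv2.resize(s['p'][150:250,180:340],None,fx=5,fy=5,interpolation=cv2.INTER_CUBIC)
cv2.imwrite('pics/sidec.png',B[:,:,::-1])
E
```

```text
187 208 [0.581 0.201 0.065] [24 24 26]
226 153 [0.728 0.065 0.09 ] [30 27 31]
308 189 [ 0.585 -0.162  0.09 ] [23 21 25]
234 242 [0.46  0.073 0.092] [30 28 31]
258 145 [ 0.726 -0.032  0.133] [58 45 39]
258 195 [ 0.586 -0.013  0.094] [52 42 39]
215 198 [0.603 0.116 0.054] [90 93 99]
312 240 [ 0.439 -0.157  0.043] [147 148 152]
137 228 [ 0.552  0.374 -0.006] [97 91 89]
```

View pics/topc.png

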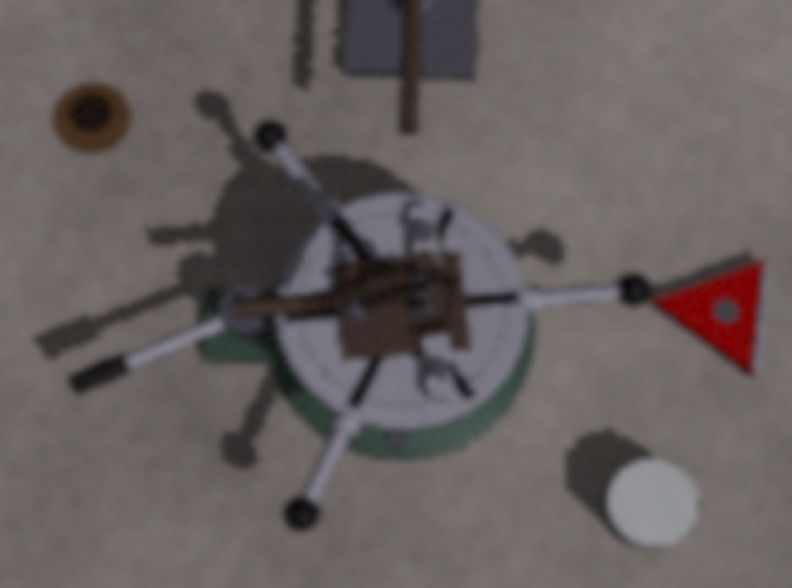

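View pics/sidec.png

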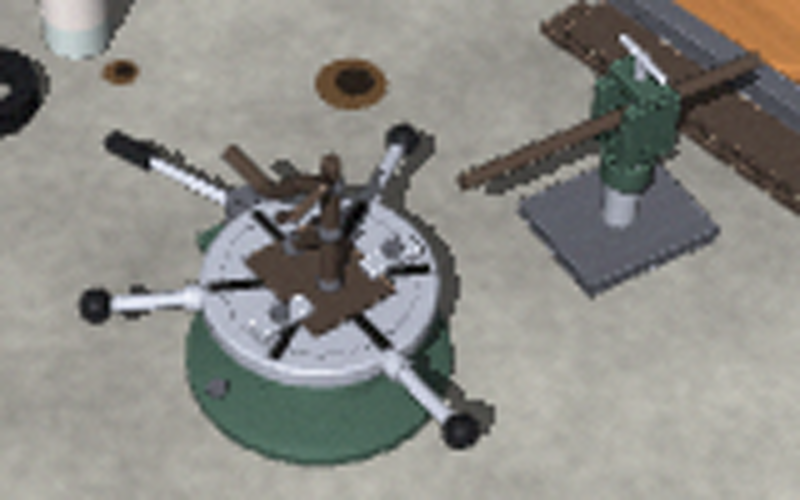

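```bash
cat >> h.py <<'E'
def blobs(p,d,c):
    "dark balls, centres cast on to z=.081, near depth-guess"
    W=cloud(d,c);m=((p.max(2)<48)&(W[...,2]>.074)&(W[...,2]<.1)&(np.hypot(W[...,0]-.59,W[...,1]+.005)<.2)&(np.hypot(W[...,0]-.59,W[...,1]+.005)>.12)).astype(np.uint8)
    n,l,st,ce=cv2.connectedComponentsWithStats(m)
    return [(st[i,4],ray(*ce[i],c,.083)[:2].round(4)) for i in range(1,n) if st[i,4]>8]
E
python3 - <<'E'
from h import *
for n in('top','side'):
    a=np.load(n+'0.npz');p,d=a['p'],a['d'];c=camera_params(n)
    b=blobs(p,d,c);print(n,b)
    W=cloud(d,c);X,Y,Z=W[...,0],W[...,1],W[...,2]
    ctr=np.mean([x for _,x in b],0);print(ctr)
    R=np.hypot(X-ctr[0],Y-ctr[1]);T=np.degrees(np.arctan2(Y-ctr[1],X-ctr[0]))
    print([np.degrees(np.arctan2(*(x-ctr)[::-1])).round(1) for _,x in b],[np.hypot(*(x-ctr)).round(4) for _,x in b])
    br=(p[...,0]>p[...,2]*1.15)
    for nm,m in(('bent',br&(Z>.12)&(Z<.142)&(R>.06)&(R<.112)),('held',br&(Z>.12)&(Z<.142)&(R>.112)&(R<.2)&(abs(T)<30)),('lever',(Z>.048)&(Z<.075)&(abs(X-.59)<.12)&(Y>.105)&(Y<.26))):
        q=W[m];print(nm,len(q),np.degrees(np.arctan2(q[:,1].mean()-ctr[1],q[:,0].mean()-ctr[0])).round(1),R[m].min().round(3),R[m].max().round(3),q.mean(0).round(3))
        vx,vy,x0,y0=cv2.fitLine(q[:,:2].astype(np.float32),cv2.DIST_HUBER,0,.01,.01).ravel();print('  dir',np.degrees(np.arctan2(vy,vx)).round(1),x0,y0, 'y range',q[:,1].min().round(3),q[:,1].max().round(3))
E
```

```text
top [(np.int32(30), array([0.7353, 0.0662])), (np.int32(33), array([ 0.5882, -0.167 ])), (np.int32(37), array([0.4615, 0.0765]))]
[ 0.595  -0.0081]
[np.float64(27.9), np.float64(-92.5), np.float64(147.6)] [np.float64(0.1588), np.float64(0.159), np.float64(0.158)]
bent 60 89.0 0.06 0.105 [0.596 0.075 0.132]
  dir 84.8 0.59647524 0.07459007 y range 0.052 0.097
held 95 -9.6 0.115 0.199 [ 0.748 -0.034  0.132]
  dir -9.3 0.7420712 -0.033267282 y range -0.046 -0.024
lever 189 91.2 0.114 0.232 [0.591 0.165 0.062]
  dir -71.7 0.59138536 0.16522817 y range 0.105 0.224
side [(np.int32(19), array([0.7409, 0.0653])), (np.int32(26), array([0.4649, 0.0777])), (np.int32(32), array([ 0.5916, -0.1655]))]
[ 0.59913333 -0.0075    ]
[np.float64(27.2), np.float64(147.6), np.float64(-92.7)] [np.float64(0.1594), np.float64(0.159), np.float64(0.1582)]
bent 32 90.0 0.061 0.111 [0.599 0.078 0.133]
  dir 85.8 0.59907234 0.07762424 y range 0.053 0.104
held 72 -10.3 0.114 0.199 [ 0.751 -0.035  0.132]
  dir -10.4 0.75141615 -0.0351848 y range -0.047 -0.024
lever 100 92.2 0.113 0.233 [0.592 0.17  0.063]
  dir -72.2 0.59234214 0.16828926 y range 0.105 0.225
```

```bash
cat >> h.py <<'E'
from scipy.spatial.transform import Rotation as Ro
def rows(wps):
    "wps: x,y,z,yaw(deg, of tool y) -> tool rows"
    s=read_state();R=np.array(s['tcp_rot']);p=s['position']
    print('t',s['time_s'],'pos',np.round(p,4),'yaw',np.degrees(np.arctan2(R[1,1],R[0,1])).round(1),'F',np.round(s['force'],1),'op',round(s['opening'],2))
    for x,y,z,w in wps:
        a=np.radians(w);Y=np.array([np.cos(a),np.sin(a),0]);Z=np.array([0,0,-1.]);T=np.c_[np.cross(Y,Z),Y,Z]
        print((R.T@(np.array([x,y,z])-p)*1000).round(1),(Ro.from_matrix(R.T@T).as_rotvec(True)/6).round(2))
E
python3 -c "
from h import *
rows([(.19,.58,.31,73),(.64,-.133,.30,-2.5)])"
```

```text
t 0.1 pos [0.1819 0.5973 0.225 ] yaw 73.1 F [ 0.4  0.4 -0.5] op 1.0
[-12.8 -14.3 -85. ] [-0.02 -0.    0.01]
[-651.1 -565.2  -74.2] [-2.000e-02  1.000e-02  1.259e+01]
```

>>> {"api": "apply_moves", "payload": {
  "rows": [
    {"x": 0, "y": 0, "z": -60, "claw": 255},
    {"x": -13, "y": -14, "z": -82, "claw": 255},
    {"x": -75, "y": -65, "z": -82, "rz": 1.2, "claw": 255},
    {"x": -120, "y": -105, "z": -82, "rz": 2.5, "claw": 255},
    {"x": -165, "y": -145, "z": -82, "rz": 4, "claw": 255},
    {"x": -210, "y": -182, "z": -82, "rz": 5.5, "claw": 255},
    {"x": -255, "y": -221, "z": -80, "rz": 7, "claw": 255},
    {"x": -300, "y": -260, "z": -80, "rz": 8.5, "claw": 255},
    {"x": -345, "y": -300, "z": -80, "rz": 10, "claw": 255},
    {"x": -390, "y": -339, "z": -80, "rz": 11.2, "claw": 255}
  ]
}}

```text
validation failed for argument at $.ro...
```

```bash
python3 -c "
from h import *
rows([(.64,-.133,.30,-2.5)])"
```

```text
t 0.1 pos [0.1819 0.5973 0.225 ] yaw 73.1 F [ 0.4  0.4 -0.5] op 1.0
[-651.1 -565.2  -74.2] [-2.000e-02  1.000e-02  1.259e+01]
```

>>> {"api": "apply_moves", "payload": {
  "rows": [
    {"x": 0, "y": 0, "z": -60, "rx": 0, "ry": 0, "rz": 0, "claw": 255},
    {"x": -13, "y": -14, "z": -82, "rx": 0, "ry": 0, "rz": 0, "claw": 255}
  ]
}}

```text
time_s: 0.35
position: [0.1909, 0.5825, 0.3107]
tcp_rot: [[-0.957, 0.29, 0.002], [0.29, 0.957, 0.005], [-0.001, 0.005, -1.0]]
force: [0.4, 0.3, -0.5]
opening: 0.85
grasp_force: 0.0
```

>>> {"api": "apply_moves", "payload": {
  "rows": [
    {"x": -40, "y": -35, "z": 0, "rx": 0, "ry": 0, "rz": 1, "claw": 255},
    {"x": -85, "y": -73, "z": 0, "rx": 0, "ry": 0, "rz": 2, "claw": 255},
    {"x": -130, "y": -112, "z": 0, "rx": 0, "ry": 0, "rz": 3, "claw": 255},
    {"x": -175, "y": -151, "z": 0, "rx": 0, "ry": 0, "rz": 4, "claw": 255},
    {"x": -220, "y": -190, "z": 0, "rx": 0, "ry": 0, "rz": 5, "claw": 255},
    {"x": -265, "y": -229, "z": 0, "rx": 0, "ry": 0, "rz": 6, "claw": 255},
    {"x": -310, "y": -268, "z": 0, "rx": 0, "ry": 0, "rz": 7, "claw": 255},
    {"x": -355, "y": -307, "z": 0, "rx": 0, "ry": 0, "rz": 8, "claw": 255},
    {"x": -400, "y": -345, "z": 0, "rx": 0, "ry": 0, "rz": 9, "claw": 255},
    {"x": -400, "y": -345, "z": 0, "rx": 0, "ry": 0, "rz": 9, "claw": 255}
  ]
}}

```text
time_s: 1.6
position: [0.4748, 0.1307, 0.3075]
tcp_rot: [[-0.32, 0.947, 0.001], [0.947, 0.32, -0.001], [-0.001, 0.0, -1.0]]
force: [-0.9, 0.2, -0.2]
opening: 0.006
grasp_force: 0.0
```

```bash
python3 -c "
from h import *
rows([(.64,-.133,.30,-2.5),(.64,-.133,.15,-2.5),(.64,-.133,.097,-2.5)])"
```

```text
t 1.6 pos [0.4748 0.1307 0.3075] yaw 18.7 F [-0.9  0.2 -0.2] op 0.01
[-302.7   72.     7.9] [0.01 0.01 3.53]
[-302.5   71.9  157.9] [0.01 0.01 3.53]
[-302.5   71.9  210.9] [0.01 0.01 3.53]
```

>>> {"api": "apply_moves", "payload": {
  "rows": [
    {"x": -55, "y": 13, "z": 0, "rx": 0, "ry": 0, "rz": 0.8, "claw": 255},
    {"x": -110, "y": 26, "z": 0, "rx": 0, "ry": 0, "rz": 1.6, "claw": 255},
    {"x": -165, "y": 39, "z": 0, "rx": 0, "ry": 0, "rz": 2.4, "claw": 255},
    {"x": -220, "y": 52, "z": 0, "rx": 0, "ry": 0, "rz": 3, "claw": 255},
    {"x": -270, "y": 64, "z": 0, "rx": 0, "ry": 0, "rz": 3.5, "claw": 255},
    {"x": -302, "y": 72, "z": 0, "rx": 0, "ry": 0, "rz": 3.5, "claw": 255},
    {"x": -302, "y": 72, "z": 50, "rx": 0, "ry": 0, "rz": 3.5, "claw": 255},
    {"x": -302, "y": 72, "z": 100, "rx": 0, "ry": 0, "rz": 3.5, "claw": 255},
    {"x": -302, "y": 72, "z": 140, "rx": 0, "ry": 0, "rz": 3.5, "claw": 255},
    {"x": -302, "y": 72, "z": 140, "rx": 0, "ry": 0, "rz": 3.5, "claw": 255}
  ]
}}

```text
time_s: 2.85
position: [0.6361, -0.1254, 0.1639]
tcp_rot: [[0.032, 0.999, -0.009], [0.999, -0.032, 0.004], [0.004, -0.01, -1.0]]
force: [0.3, 0.4, 0.8]
opening: 0.005
grasp_force: 0.0
```

```bash
python3 - <<'E'
from h import *
p,d=capture('side');cv2.imwrite('pics/s1.png',cv2.resize(p[130:270,150:350],None,fx=4,fy=4)[:,:,::-1])
rows([(.64,-.133,.097,-2.5)])
E
```

```text
t 2.9 pos [ 0.6383 -0.1263  0.1667] yaw -1.9 F [0.6 0.1 0.1] op 0.0
[-6.7  2.2 69.7] [-0.04 -0.02  0.11]
```

View pics/s1.png

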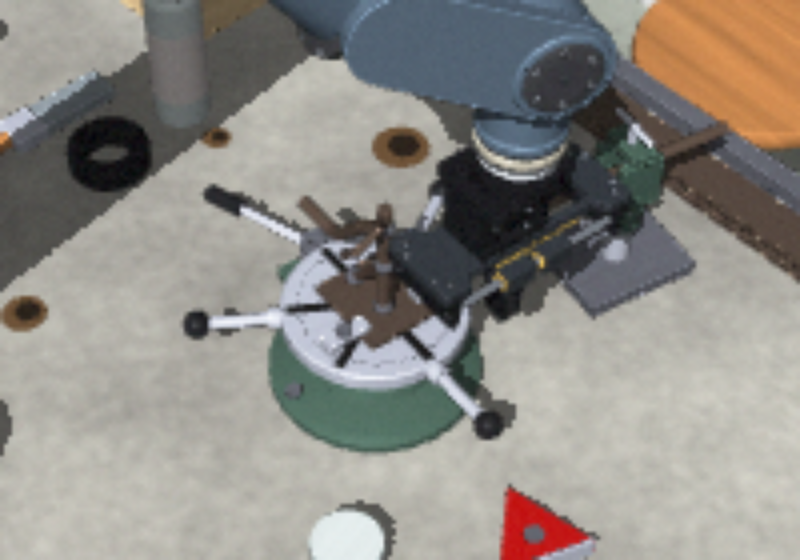

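>>> {"api": "apply_moves", "payload": {
  "rows": [
    {"x": -10, "y": 2, "z": 25, "rx": 0, "ry": 0, "rz": 0, "claw": 255},
    {"x": -10, "y": 2, "z": 50, "rx": 0, "ry": 0, "rz": 0, "claw": 255},
    {"x": -10, "y": 2, "z": 70, "rx": 0, "ry": 0, "rz": 0, "claw": 255},
    {"x": -10, "y": 2, "z": 70, "rx": 0, "ry": 0, "rz": 0, "claw": 255}
  ]
}}

```text
time_s: 3.4
position: [0.6413, -0.1376, 0.0988]
tcp_rot: [[0.033, 0.999, 0.001], [0.999, -0.033, -0.0], [-0.0, 0.001, -1.0]]
force: [-0.8, 0.1, -0.0]
opening: -0.002
grasp_force: 0.0
```

```bash
cat >> h.py <<'E'
C=np.array([.596,-.008])
def arc(angs,r=.128,off=.021,z=.097,side=1):
    "tool poses touching spoke at world angle a (deg) from its ccw side"
    o=[]
    for a in angs:
        t=np.radians(a);e=np.array([np.cos(t),np.sin(t)]);n=np.array([-e[1],e[0]])
        q=C+r*e+side*off*n;o.append((*q,z,a+90))
    return o
E
python3 - <<'E'
from h import *
p,d=capture('wrist');cv2.imwrite('pics/w1.png',p[:,:,::-1])
rows(arc([267.5-3*i for i in range(0,10)],off=.021))
E
```

```text
t 3.45 pos [ 0.642  -0.1379  0.0997] yaw -1.9 F [1.  0.5 0.2] op 0.01
[  0.1 -30.7   2.6] [0.02 0.01 0.1 ]
[ -0.8 -37.4   2.6] [0.02 0.01 0.6 ]
[ -1.3 -44.2   2.6] [0.02 0.01 1.1 ]
[ -1.4 -51.    2.5] [0.02 0.01 1.6 ]
[ -1.2 -57.8   2.5] [0.02 0.   2.1 ]
[ -0.6 -64.5   2.5] [0.02 0.   2.6 ]
[  0.3 -71.2   2.5] [0.02 0.   3.1 ]
[  1.5 -77.9   2.5] [0.02 0.   3.6 ]
[  3.2 -84.5   2.5] [0.02 0.   4.1 ]
[  5.1 -91.    2.4] [0.02 0.   4.6 ]
```

View pics/w1.png

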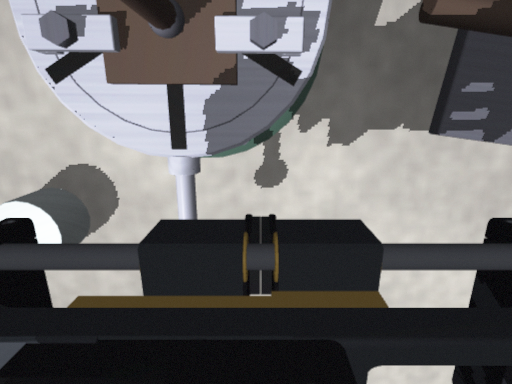

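>>> {"api": "apply_moves", "payload": {
  "rows": [
    {"x": 0, "y": -12, "z": 2, "rx": 0, "ry": 0, "rz": 0, "claw": 255},
    {"x": 0, "y": -22, "z": 2, "rx": 0, "ry": 0, "rz": 0, "claw": 255},
    {"x": 0, "y": -30, "z": 2, "rx": 0, "ry": 0, "rz": 0.1, "claw": 255},
    {"x": -0.5, "y": -35, "z": 2, "rx": 0, "ry": 0, "rz": 0.4, "claw": 255},
    {"x": -1, "y": -40, "z": 2, "rx": 0, "ry": 0, "rz": 0.8, "claw": 255},
    {"x": -1.4, "y": -46, "z": 2, "rx": 0, "ry": 0, "rz": 1.2, "claw": 255},
    {"x": -1.4, "y": -51, "z": 2, "rx": 0, "ry": 0, "rz": 1.6, "claw": 255},
    {"x": -1.2, "y": -57, "z": 2, "rx": 0, "ry": 0, "rz": 2.1, "claw": 255},
    {"x": -0.6, "y": -64, "z": 2, "rx": 0, "ry": 0, "rz": 2.6, "claw": 255},
    {"x": 0.3, "y": -71, "z": 2, "rx": 0, "ry": 0, "rz": 3.1, "claw": 255}
  ]
}}

```text
time_s: 4.7
position: [0.5697, -0.1354, 0.0959]
tcp_rot: [[0.354, 0.935, 0.0], [0.935, -0.354, -0.0], [-0.0, 0.0, -1.0]]
force: [-0.6, -0.6, -0.1]
opening: 0.003
grasp_force: 0.0
```

```bash
python3 - <<'E'
from h import *
rows(arc([249.5-3*i for i in range(0,11)],off=.021))
E
```

```text
t 4.7 pos [ 0.5697 -0.1354  0.0959] yaw -20.7 F [-0.6 -0.6 -0.1] op 0.0
[ 0.6  1.  -1.1] [ 0.    0.   -0.04]
[-0.4 -5.8 -1.1] [ 0.   -0.    0.46]
[ -1.  -12.5  -1.1] [ 0.   -0.    0.96]
[ -1.2 -19.3  -1.1] [ 0.   -0.    1.46]
[ -1.1 -26.1  -1.1] [ 0.   -0.    1.96]
[ -0.6 -32.9  -1.1] [ 0.   -0.    2.46]
[  0.2 -39.6  -1.1] [ 0.   -0.    2.96]
[  1.4 -46.3  -1.1] [ 0.   -0.    3.46]
[  2.9 -52.9  -1.1] [ 0.   -0.    3.96]
[  4.7 -59.5  -1.1] [ 0.   -0.    4.46]
[  7.  -65.9  -1.1] [ 0.   -0.    4.96]
```

```bash
cat >> h.py <<'E'
def spokes():
    for n in('top','side'):
        p,d=capture(n);c=camera_params(n);cc=C+([-.001,0] if n=='top' else [.003,.0005])
        print(n,[(k,x,np.degrees(np.arctan2(*(x-cc)[::-1])).round(1),np.hypot(*(x-cc)).round(3)) for k,x in blobs(p,d,c)])
E
python3 - <<'E'
from h import *
spokes()
E
```

```text
top [(np.int32(27), array([0.7348, 0.0651]), np.float64(27.6), np.float64(0.158))]
side [(np.int32(24), array([0.4651, 0.0773]), np.float64(147.7), np.float64(0.158)), (np.int32(26), array([ 0.592 , -0.1658]), np.float64(-92.5), np.float64(0.158))]
```

```bash
python3 - <<'E'
from h import *
p,d=capture('wrist');np.savez('w2.npz',p=p,d=d)
q,_=capture('side')
A=np.vstack([cv2.resize(p,(400,300)),cv2.resize(q[150:250,200:333],(400,300),interpolation=cv2.INTER_CUBIC)])
cv2.imwrite('pics/w2.png',A[:,:,::-1])
c=camera_params('wrist');W=cloud(d,c)
print(c['xyz'])
for v in range(150,384,20): print(v,[tuple(W[v,u].round(3)) for u in (200,260,300)])
E
```

```text
[ 0.59579246 -0.06761121  0.25431578]
150 [(np.float64(0.555), np.float64(-0.077), np.float64(0.089)), (np.float64(0.588), np.float64(-0.089), np.float64(0.09)), (np.float64(0.617), np.float64(-0.113), np.float64(-0.001))]
170 [(np.float64(0.525), np.float64(-0.098), np.float64(-0.001)), (np.float64(0.577), np.float64(-0.118), np.float64(-0.001)), (np.float64(0.611), np.float64(-0.131), np.float64(-0.001))]
190 [(np.float64(0.518), np.float64(-0.116), np.float64(-0.0)), (np.float64(0.57), np.float64(-0.136), np.float64(-0.002)), (np.float64(0.605), np.float64(-0.149), np.float64(-0.001))]
210 [(np.float64(0.509), np.float64(-0.134), np.float64(-0.001)), (np.float64(0.563), np.float64(-0.154), np.float64(-0.0)), (np.float64(0.598), np.float64(-0.134), np.float64(0.085))]
230 [(np.float64(0.567), np.float64(-0.094), np.float64(0.177)), (np.float64(0.573), np.float64(-0.127), np.float64(0.112)), (np.float64(0.595), np.float64(-0.104), np.float64(0.177))]
250 [(np.float64(0.568), np.float64(-0.096), np.float64(0.186)), (np.float64(0.582), np.float64(-0.105), np.float64(0.178)), (np.float
[... 460 characters left out ...]
106), np.float64(0.197)), (np.float64(0.579), np.float64(-0.112), np.float64(0.195)), (np.float64(0.588), np.float64(-0.115), np.float64(0.196))]
330 [(np.float64(0.567), np.float64(-0.107), np.float64(0.203)), (np.float64(0.579), np.float64(-0.111), np.float64(0.203)), (np.float64(0.587), np.float64(-0.116), np.float64(0.201))]
350 [(np.float64(0.568), np.float64(-0.107), np.float64(0.208)), (np.float64(0.579), np.float64(-0.112), np.float64(0.207)), (np.float64(0.587), np.float64(-0.115), np.float64(0.208))]
370 [(np.float64(0.569), np.float64(-0.108), np.float64(0.212)), (np.float64(0.579), np.float64(-0.112), np.float64(0.212)), (np.float64(0.586), np.float64(-0.114), np.float64(0.212))]
```

View pics/w2.png

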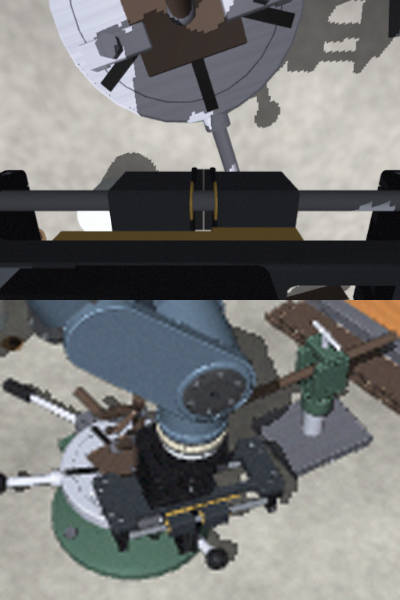

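```bash
python3 - <<'E'
from h import *
a=np.load('w2.npz');W=cloud(a['d'],camera_params('wrist'))
print(camera_params('wrist')['fx'])
for v in range(208,300,6): print(v,[(u,*(W[v,u]*1000).round().astype(int)) for u in (235,246,255,265,274,284)])
E
```

```text
283.4239890982383
208 [(235, np.int64(542), np.int64(-144), np.int64(0)), (246, np.int64(552), np.int64(-147), np.int64(0)), (255, np.int64(559), np.int64(-151), np.int64(-1)), (265, np.int64(568), np.int64(-154), np.int64(0)), (274, np.int64(576), np.int64(-157), np.int64(-1)), (284, np.int64(589), np.int64(-131), np.int64(80))]
214 [(235, np.int64(539), np.int64(-149), np.int64(0)), (246, np.int64(549), np.int64(-153), np.int64(-1)), (255, np.int64(557), np.int64(-156), np.int64(1)), (265, np.int64(566), np.int64(-159), np.int64(0)), (274, np.int64(574), np.int64(-162), np.int64(1)), (284, np.int64(583), np.int64(-166), np.int64(0))]
220 [(235, np.int64(576), np.int64(-97), np.int64(168)), (246, np.int64(567), np.int64(-122), np.int64(102)), (255, np.int64(571), np.int64(-125), np.int64(99)), (265, np.int64(576), np.int64(-128), np.int64(98)), (274, np.int64(582), np.int64(-128), np.int64(101)), (284, np.int64(591), np.int64(-103), np.int64(167))]
226 [(235, np.int64(576), np.int64(-98), np.int64(172)), (246, np.int64(567), np.int64(-122), np.int64(111)), (255, np.int64(571), np.in
[... 3357 characters left out ...]
, (284, np.int64(585), np.int64(-115), np.int64(185))]
292 [(235, np.int64(572), np.int64(-111), np.int64(186)), (246, np.int64(570), np.int64(-123), np.int64(169)), (255, np.int64(565), np.int64(-143), np.int64(141)), (265, np.int64(569), np.int64(-144), np.int64(141)), (274, np.int64(582), np.int64(-114), np.int64(187)), (284, np.int64(585), np.int64(-116), np.int64(186))]
298 [(235, np.int64(572), np.int64(-111), np.int64(189)), (246, np.int64(575), np.int64(-112), np.int64(188)), (255, np.int64(577), np.int64(-113), np.int64(189)), (265, np.int64(580), np.int64(-114), np.int64(189)), (274, np.int64(582), np.int64(-114), np.int64(189)), (284, np.int64(585), np.int64(-115), np.int64(189))]
```

```bash
python3 - <<'E'
from h import *
rows([(.57,-.135,.13,-20.7),(.635,-.135,.13,-2.5),(.635,-.135,.077,-2.5)])
E
```

```text
t 4.9 pos [ 0.5702 -0.1355  0.096 ] yaw -20.5 F [ 1.3 -0.5  0.8] op 0.0
[  0.4  -0.3 -34. ] [0.01 0.   0.03]
[ 23.2  60.6 -34. ] [ 0.01  0.   -3.01]
[23.2 60.5 19. ] [ 0.01  0.   -3.01]
```

>>> {"api": "apply_moves", "payload": {
  "rows": [
    {"x": 0, "y": 0, "z": -34, "rx": 0, "ry": 0, "rz": 0, "claw": 255},
    {"x": 6, "y": 16, "z": -34, "rx": 0, "ry": 0, "rz": -0.8, "claw": 255},
    {"x": 12, "y": 32, "z": -34, "rx": 0, "ry": 0, "rz": -1.6, "claw": 255},
    {"x": 18, "y": 48, "z": -34, "rx": 0, "ry": 0, "rz": -2.4, "claw": 255},
    {"x": 23, "y": 60, "z": -34, "rx": 0, "ry": 0, "rz": -3, "claw": 255},
    {"x": 23, "y": 60, "z": -34, "rx": 0, "ry": 0, "rz": -3, "claw": 255},
    {"x": 23, "y": 60, "z": -15, "rx": 0, "ry": 0, "rz": -3, "claw": 255},
    {"x": 23, "y": 60, "z": 5, "rx": 0, "ry": 0, "rz": -3, "claw": 255},
    {"x": 23, "y": 60, "z": 18, "rx": 0, "ry": 0, "rz": -3, "claw": 255},
    {"x": 23, "y": 60, "z": 18, "rx": 0, "ry": 0, "rz": -3, "claw": 255}
  ]
}}

```text
time_s: 6.15
position: [0.6326, -0.1344, 0.076]
tcp_rot: [[0.045, 0.999, -0.004], [0.999, -0.045, 0.001], [0.001, -0.004, -1.0]]
force: [0.2, -0.5, 0.5]
opening: 0.006
grasp_force: 0.0
```

```bash
python3 - <<'E'
from h import *
rows(arc([267.5-2*i for i in range(0,10)],off=.0145,z=.078))
E
```

```text
t 6.15 pos [ 0.6326 -0.1344  0.076 ] yaw -2.6 F [ 0.2 -0.5  0.5] op 0.01
[ -3.4 -27.6  -1.9] [-0.04 -0.01 -0.01]
[ -3.8 -32.1  -1.9] [-0.04 -0.01  0.32]
[ -4.1 -36.6  -1.9] [-0.04 -0.01  0.65]
[ -4.2 -41.1  -1.9] [-0.04 -0.01  0.99]
[ -4.2 -45.6  -1.9] [-0.04 -0.01  1.32]
[ -4.  -50.1  -1.9] [-0.04 -0.01  1.65]
[ -3.6 -54.6  -1.8] [-0.04 -0.01  1.99]
[ -3.1 -59.   -1.8] [-0.04 -0.01  2.32]
[ -2.5 -63.5  -1.8] [-0.04 -0.01  2.65]
[ -1.6 -67.9  -1.8] [-0.04 -0.01  2.99]
```

>>> {"api": "apply_moves", "payload": {
  "rows": [
    {"x": -2, "y": -12, "z": 0, "rx": 0, "ry": 0, "rz": 0, "claw": 255},
    {"x": -3, "y": -20, "z": 0, "rx": 0, "ry": 0, "rz": 0, "claw": 255},
    {"x": -3, "y": -26, "z": 0, "rx": 0, "ry": 0, "rz": 0, "claw": 255},
    {"x": -4, "y": -31, "z": 0, "rx": 0, "ry": 0, "rz": 0.3, "claw": 255},
    {"x": -4, "y": -36, "z": 0, "rx": 0, "ry": 0, "rz": 0.6, "claw": 255},
    {"x": -4, "y": -41, "z": 0, "rx": 0, "ry": 0, "rz": 1, "claw": 255}
  ]
}}

```text
time_s: 6.9
position: [0.5941, -0.1374, 0.0786]
tcp_rot: [[0.151, 0.989, 0.003], [0.989, -0.151, -0.001], [-0.001, 0.003, -1.0]]
force: [2.8, 1.0, 0.9]
opening: 0.004
grasp_force: 1.3
```

```bash
python3 - <<'E'
from h import *
spokes()
rows(arc([261.5-2.5*i for i in range(0,11)],off=.0145,z=.078))
E
```

```text
top [(np.int32(28), array([0.7414, 0.0496]), np.float64(21.5), np.float64(0.157))]
side [(np.int32(23), array([0.4757, 0.0918]), np.float64(141.2), np.float64(0.158)), (np.int32(26), array([ 0.5939, -0.1398]), np.float64(-92.2), np.float64(0.132)), (np.int32(29), array([ 0.5739, -0.1627]), np.float64(-99.2), np.float64(0.157))]
t 7.0 pos [ 0.5929 -0.1372  0.0782] yaw -8.6 F [ 0.8 -0.1  0.6] op 0.0
[ 0.3 -1.5  0.2] [ 0.    0.01 -0.01]
[-0.2 -7.1  0.2] [0.   0.01 0.4 ]
[ -0.5 -12.7   0.2] [0.   0.01 0.82]
[ -0.6 -18.3   0.2] [0.   0.01 1.24]
[ -0.3 -23.9   0.2] [0.   0.01 1.65]
[  0.1 -29.5   0.2] [0.   0.01 2.07]
[  0.8 -35.1   0.2] [0.   0.01 2.49]
[  1.8 -40.7   0.2] [0.   0.01 2.9 ]
[  3.  -46.1   0.2] [0.   0.01 3.32]
[  4.4 -51.6   0.2] [0.   0.01 3.74]
[  6.1 -57.    0.2] [0.   0.01 4.15]
```

>>> {"api": "apply_moves", "payload": {
  "rows": [
    {"x": -0.2, "y": -7, "z": 0, "rx": 0, "ry": 0, "rz": 0.4, "claw": 255},
    {"x": -0.5, "y": -12.5, "z": 0, "rx": 0, "ry": 0, "rz": 0.8, "claw": 255},
    {"x": -0.6, "y": -18, "z": 0, "rx": 0, "ry": 0, "rz": 1.2, "claw": 255},
    {"x": -0.3, "y": -24, "z": 0, "rx": 0, "ry": 0, "rz": 1.65, "claw": 255},
    {"x": 0, "y": -29.5, "z": 0, "rx": 0, "ry": 0, "rz": 2.1, "claw": 255},
    {"x": 0.8, "y": -35, "z": 0, "rx": 0, "ry": 0, "rz": 2.5, "claw": 255},
    {"x": 1.8, "y": -40.5, "z": 0, "rx": 0, "ry": 0, "rz": 2.9, "claw": 255},
    {"x": 3, "y": -46, "z": 0, "rx": 0, "ry": 0, "rz": 3.3, "claw": 255},
    {"x": 4.4, "y": -51.5, "z": 0, "rx": 0, "ry": 0, "rz": 3.75, "claw": 255},
    {"x": 6, "y": -57, "z": 0, "rx": 0, "ry": 0, "rz": 4.15, "claw": 255}
  ]
}}

```text
time_s: 8.25
position: [0.5389, -0.1232, 0.0782]
tcp_rot: [[0.552, 0.834, 0.003], [0.834, -0.552, -0.001], [0.001, 0.003, -1.0]]
force: [3.1, 0.7, -0.0]
opening: 0.001
grasp_force: 1.4
```

```bash
python3 - <<'E'
from h import *
rows(arc([236.5-2.5*i for i in range(1,11)],off=.0145,z=.078))
E
```

```text
t 8.25 pos [ 0.5389 -0.1232  0.0782] yaw -33.5 F [ 3.1  0.7 -0. ] op 0.0
[-0.9 -7.   0.2] [ 0.03 -0.01  0.41]
[ -1.2 -12.6   0.2] [ 0.03 -0.01  0.83]
[ -1.2 -18.3   0.2] [ 0.03 -0.01  1.24]
[ -1.  -23.9   0.1] [ 0.03 -0.01  1.66]
[ -0.5 -29.5   0.1] [ 0.03 -0.01  2.08]
[  0.2 -35.1   0.1] [ 0.03 -0.01  2.49]
[  1.1 -40.6   0.1] [ 0.03 -0.01  2.91]
[  2.3 -46.1   0.1] [ 0.03 -0.01  3.33]
[  3.7 -51.5   0.1] [ 0.03 -0.01  3.74]
[  5.4 -56.9   0. ] [ 0.03 -0.01  4.16]
```

>>> {"api": "apply_moves", "payload": {
  "rows": [
    {"x": -0.7, "y": -7, "z": 0, "rx": 0, "ry": 0, "rz": 0.4, "claw": 255},
    {"x": -1, "y": -12.5, "z": 0, "rx": 0, "ry": 0, "rz": 0.8, "claw": 255},
    {"x": -1, "y": -18, "z": 0, "rx": 0, "ry": 0, "rz": 1.2, "claw": 255},
    {"x": -1, "y": -24, "z": 0, "rx": 0, "ry": 0, "rz": 1.65, "claw": 255},
    {"x": -0.5, "y": -29.5, "z": 0, "rx": 0, "ry": 0, "rz": 2.1, "claw": 255},
    {"x": 0, "y": -35, "z": 0, "rx": 0, "ry": 0, "rz": 2.5, "claw": 255},
    {"x": 1, "y": -40.5, "z": 0, "rx": 0, "ry": 0, "rz": 2.9, "claw": 255},
    {"x": 2.3, "y": -46, "z": 0, "rx": 0, "ry": 0, "rz": 3.3, "claw": 255},
    {"x": 3.7, "y": -51.5, "z": 0, "rx": 0, "ry": 0, "rz": 3.75, "claw": 255},
    {"x": 5.4, "y": -57, "z": 0, "rx": 0, "ry": 0, "rz": 4.15, "claw": 255}
  ]
}}

```text
time_s: 9.5
position: [0.4946, -0.0876, 0.0782]
tcp_rot: [[0.852, 0.524, 0.004], [0.524, -0.852, -0.002], [0.002, 0.004, -1.0]]
force: [2.7, -1.9, -0.5]
opening: 0.004
grasp_force: 1.4
```

```bash
python3 - <<'E'
from h import *
rows(arc([211.5-2.5*i for i in range(1,11)],off=.0145,z=.078))
E
```

```text
t 9.5 pos [ 0.4946 -0.0876  0.0782] yaw -58.4 F [ 2.7 -1.9 -0.5] op 0.0
[-0.5 -6.   0.2] [ 0.03 -0.02  0.43]
[ -0.7 -11.7   0.2] [ 0.03 -0.02  0.85]
[ -0.7 -17.3   0.2] [ 0.03 -0.02  1.26]
[ -0.5 -22.9   0.1] [ 0.03 -0.02  1.68]
[ -0.  -28.5   0.1] [ 0.03 -0.02  2.1 ]
[  0.7 -34.1   0.1] [ 0.03 -0.02  2.51]
[  1.7 -39.6   0.1] [ 0.03 -0.02  2.93]
[  2.9 -45.1   0.1] [ 0.03 -0.02  3.35]
[  4.3 -50.5   0.1] [ 0.03 -0.03  3.76]
[  6.  -55.9   0. ] [ 0.03 -0.03  4.18]
```

>>> {"api": "apply_moves", "payload": {
  "rows": [
    {"x": -0.5, "y": -6, "z": 0, "rx": 0, "ry": 0, "rz": 0.4, "claw": 255},
    {"x": -0.7, "y": -11.7, "z": 0, "rx": 0, "ry": 0, "rz": 0.8, "claw": 255},
    {"x": -0.7, "y": -17.3, "z": 0, "rx": 0, "ry": 0, "rz": 1.25, "claw": 255},
    {"x": -0.5, "y": -23, "z": 0, "rx": 0, "ry": 0, "rz": 1.65, "claw": 255},
    {"x": 0, "y": -28.5, "z": 0, "rx": 0, "ry": 0, "rz": 2.1, "claw": 255},
    {"x": 0.7, "y": -34, "z": 0, "rx": 0, "ry": 0, "rz": 2.5, "claw": 255},
    {"x": 1.7, "y": -39.6, "z": 0, "rx": 0, "ry": 0, "rz": 2.9, "claw": 255},
    {"x": 2.9, "y": -45, "z": 0, "rx": 0, "ry": 0, "rz": 3.3, "claw": 255},
    {"x": 4.3, "y": -50.5, "z": 0, "rx": 0, "ry": 0, "rz": 3.75, "claw": 255},
    {"x": 6, "y": -56, "z": 0, "rx": 0, "ry": 0, "rz": 4.15, "claw": 255}
  ]
}}

```text
time_s: 10.75
position: [0.4703, -0.0368, 0.0782]
tcp_rot: [[0.993, 0.117, 0.003], [0.117, -0.993, -0.002], [0.003, 0.002, -1.0]]
force: [2.5, -1.8, 0.3]
opening: 0.006
grasp_force: 1.4
```

```bash
cat >> h.py <<'E'
def bars(n):
    p,d=capture(n);c=camera_params(n);W=cloud(d,c);X,Y,Z=W[...,0],W[...,1],W[...,2]
    cc=C+([-.001,0] if n=='top' else [.003,.0005])
    R=np.hypot(X-cc[0],Y-cc[1]);T=np.degrees(np.arctan2(Y-cc[1],X-cc[0]))
    m=(p[...,0]>p[...,2]*1.15)&(Z>.122)&(Z<.14)&(abs(T+10)<40)
    for nm,a,b in(('bent',.06,.11),('held',.112,.2)):
        q=W[m&(R>a)&(R<b)];t=q[:,:2].mean(0)-cc if len(q) else [0,1]
        print(n,nm,len(q),'angle',np.degrees(np.arctan2(t[1],t[0])).round(2), R[m&(R>a)&(R<b)].min() if len(q) else '', R[m&(R>a)&(R<b)].max() if len(q) else '')
    return p
E
python3 - <<'E'
from h import *
spokes(); bars('top');bars('side')
rows(arc([186.5-2*i for i in range(1,9)],off=.0145,z=.078))
E
```

```text
top [(np.int32(20), array([ 0.6893, -0.135 ]), np.float64(-53.4), np.float64(0.158)), (np.int32(38), array([0.6584, 0.1366]), np.float64(66.3), np.float64(0.158))]
side [(np.int32(27), array([ 0.6909, -0.1355]), np.float64(-54.3), np.float64(0.158)), (np.int32(24), array([ 0.4419, -0.0239]), np.float64(-174.0), np.float64(0.158)), (np.int32(20), array([ 0.4646, -0.0381]), np.float64(-167.2), np.float64(0.138))]
top bent 55 angle 6.57 0.06024641412302538 0.10583172938321131
top held 93 angle -9.65 0.11547445358327917 0.19985632512719986
side bent 38 angle 4.96 0.061136828551016896 0.10633891269674464
side held 72 angle -10.31 0.11276772655169974 0.19961271219969579
t 10.95 pos [ 0.4686 -0.036   0.0779] yaw -83.2 F [ 0.7 -1.5  0.9] op -0.0
[ 1.4 -3.4 -0.1] [0.   0.01 0.39]
[ 1.1 -7.8 -0.1] [0.   0.01 0.72]
[  1.1 -12.3  -0.1] [0.   0.01 1.05]
[  1.1 -16.8  -0.1] [0.   0.01 1.39]
[  1.3 -21.3  -0.1] [0.   0.01 1.72]
[  1.7 -25.8  -0.1] [0.   0.01 2.05]
[  2.3 -30.3  -0.1] [0.   0.01 2.39]
[  3.  -34.7  -0.1] [0.   0.01 2.72]
```

>>> {"api": "apply_moves", "payload": {
  "rows": [
    {"x": 1, "y": -3.5, "z": 0, "rx": 0, "ry": 0, "rz": 0.4, "claw": 255},
    {"x": 1, "y": -8, "z": 0, "rx": 0, "ry": 0, "rz": 0.7, "claw": 255},
    {"x": 1, "y": -12.3, "z": 0, "rx": 0, "ry": 0, "rz": 1.05, "claw": 255},
    {"x": 1, "y": -16.8, "z": 0, "rx": 0, "ry": 0, "rz": 1.4, "claw": 255},
    {"x": 1.3, "y": -21.3, "z": 0, "rx": 0, "ry": 0, "rz": 1.7, "claw": 255},
    {"x": 1.7, "y": -25, "z": 0, "rx": 0, "ry": 0, "rz": 2, "claw": 255},
    {"x": 2, "y": -27.5, "z": 0, "rx": 0, "ry": 0, "rz": 2.2, "claw": 255},
    {"x": 2, "y": -27.5, "z": 0, "rx": 0, "ry": 0, "rz": 2.2, "claw": 255}
  ]
}}

```text
time_s: 11.95
position: [0.4667, -0.008, 0.0776]
tcp_rot: [[0.994, -0.112, -0.002], [-0.112, -0.994, 0.001], [-0.002, -0.0, -1.0]]
force: [-0.3, 0.6, 0.2]
opening: 0.007
grasp_force: 0.2
```

```bash
cat >> h.py <<'E'
def bars2(n,crop=None):
    "line fits of the two bars' centre lines in image, cast to the z=.128 plane"
    p,d=capture(n);c=camera_params(n);W=cloud(d,c);X,Y,Z=W[...,0],W[...,1],W[...,2]
    cc=C+([-.001,0] if n=='top' else [.003,.0005])
    R=np.hypot(X-cc[0],Y-cc[1]);T=np.degrees(np.arctan2(Y-cc[1],X-cc[0]))
    m=(p[...,0]>p[...,2]*1.15)&(Z>.122)&(Z<.14)&(abs(T+10)<30)
    for nm,a,b in(('bent',.06,.11),('held',.112,.2)):
        v,u=np.nonzero(m&(R>a)&(R<b));P=np.array([ray(i,j,c,.133)[:2] for i,j in zip(u,v)])
        vx,vy,x,y=cv2.fitLine(P.astype(np.float32),cv2.DIST_HUBER,0,.01,.01).ravel()
        r0=.112;s=(cc[0]+r0*np.cos(-.175)-x)/vx
        print(n,nm,'dir',np.degrees(np.arctan2(vy,vx)).round(1),'at gap',x+s*vx,y+s*vy,'n',len(u))
E
python3 - <<'E'
from h import *
spokes(); 
for n in('top','side'): bars(n);bars2(n)
E
```

```text
top [(np.int32(20), array([ 0.6592, -0.1524]), np.float64(-66.0), np.float64(0.158)), (np.int32(41), array([0.6877, 0.1195]), np.float64(54.0), np.float64(0.158))]
side [(np.int32(24), array([0.6926, 0.1224]), np.float64(54.2), np.float64(0.16)), (np.int32(27), array([ 0.6628, -0.1517]), np.float64(-66.1), np.float64(0.158)), (np.int32(26), array([0.4415, 0.0094]), np.float64(173.9), np.float64(0.158))]
top bent 51 angle -6.11 0.06247014081082943 0.10602150657090918
top held 93 angle -9.63 0.11617309940314813 0.1987831783932296
top bent dir -6.7 at gap 0.7052893723573526 -0.019599976887914306 n 50
top held dir -7.9 at gap 0.7052893723573526 -0.028656671347729583 n 92
side bent 38 angle -7.37 0.062106515305617886 0.1069857187178288
side held 72 angle -10.55 0.11524615114373529 0.19838905064225518
side bent dir -2.2 at gap 0.7092893723573526 -0.019610326344290007 n 40
side held dir -8.9 at gap 0.7092893723573526 -0.0296953486575384 n 71
```

>>> {"api": "apply_moves", "payload": {
  "rows": [
    {"x": 0, "y": -2, "z": 0, "rx": 0, "ry": 0, "rz": 0.1, "claw": 255},
    {"x": 0, "y": -4, "z": 0, "rx": 0, "ry": 0, "rz": 0.3, "claw": 255},
    {"x": 0.3, "y": -5.5, "z": 0, "rx": 0, "ry": 0, "rz": 0.4, "claw": 255},
    {"x": 0.3, "y": -5.5, "z": 0, "rx": 0, "ry": 0, "rz": 0.4, "claw": 255},
    {"x": 0.3, "y": 5, "z": 0, "rx": 0, "ry": 0, "rz": 0.4, "claw": 255},
    {"x": 0.3, "y": 15, "z": 0, "rx": 0, "ry": 0, "rz": 0.4, "claw": 255},
    {"x": -20, "y": 30, "z": -50, "rx": 0, "ry": 0, "rz": 0, "claw": 255},
    {"x": -20, "y": 50, "z": -110, "rx": 0, "ry": 0, "rz": -1, "claw": 255},
    {"x": -20, "y": 60, "z": -170, "rx": 0, "ry": 0, "rz": -2, "claw": 255},
    {"x": -20, "y": 80, "z": -220, "rx": 0, "ry": 0, "rz": -4, "claw": 255}
  ]
}}

```text
time_s: 13.5
position: [0.4386, -0.0864, 0.3005]
tcp_rot: [[0.958, 0.286, 0.003], [0.286, -0.958, -0.001], [0.002, 0.001, -1.0]]
force: [1.0, 0.4, -0.9]
opening: 0.003
grasp_force: 0.0
```

```bash
python3 - <<'E'
from h import *
spokes()
rows([(.5,-.12,.29,-60),(.69,-.11,.25,0)])
E
```

```text
top [(np.int32(45), array([0.6925, 0.1157]), np.float64(51.8), np.float64(0.158)), (np.int32(23), array([ 0.6528, -0.1552]), np.float64(-68.6), np.float64(0.158)), (np.int32(30), array([0.4389, 0.0161]), np.float64(171.2), np.float64(0.158))]
side [(np.int32(21), array([0.6988, 0.1203]), np.float64(52.0), np.float64(0.162)), (np.int32(28), array([ 0.6554, -0.155 ]), np.float64(-69.1), np.float64(0.158)), (np.int32(27), array([0.4418, 0.016 ]), np.float64(171.5), np.float64(0.159))]
t 13.6 pos [ 0.4421 -0.0891  0.3036] yaw -73.7 F [ 0.  -0.5 -0.2] op 0.0
[46.7 45.7 14.6] [ 0.11 -0.09 -2.29]
[231.5  89.   57. ] [  0.15  -0.03 -12.29]
```

>>> {"api": "apply_moves", "payload": {
  "rows": [
    {"x": 25, "y": 15, "z": 0, "rx": 0, "ry": 0, "rz": -1.5, "claw": 255},
    {"x": 55, "y": 30, "z": 0, "rx": 0, "ry": 0, "rz": -3, "claw": 255},
    {"x": 85, "y": 45, "z": 0, "rx": 0, "ry": 0, "rz": -4.5, "claw": 255},
    {"x": 115, "y": 60, "z": 0, "rx": 0, "ry": 0, "rz": -6, "claw": 255},
    {"x": 145, "y": 70, "z": 0, "rx": 0, "ry": 0, "rz": -7.5, "claw": 255},
    {"x": 175, "y": 80, "z": 0, "rx": 0, "ry": 0, "rz": -9, "claw": 255},
    {"x": 205, "y": 86, "z": 0, "rx": 0, "ry": 0, "rz": -10.5, "claw": 255},
    {"x": 231, "y": 89, "z": 20, "rx": 0, "ry": 0, "rz": -12.2, "claw": 255},
    {"x": 231, "y": 89, "z": 55, "rx": 0, "ry": 0, "rz": -12.2, "claw": 255},
    {"x": 231, "y": 89, "z": 55, "rx": 0, "ry": 0, "rz": -12.2, "claw": 255}
  ]
}}

```text
time_s: 14.85
position: [0.6825, -0.1056, 0.2379]
tcp_rot: [[0.01, 1.0, -0.01], [1.0, -0.01, 0.003], [0.003, -0.01, -1.0]]
force: [0.3, -0.9, 0.8]
opening: 0.008
grasp_force: 0.0
```

```bash
python3 - <<'E'
from h import *
c=camera_params('wrist');p,d=capture('wrist');np.savez('w3.npz',p=p,d=d);print(c['xyz'])
cv2.imwrite('pics/w3.png',p[:,:,::-1])
rows([(.69,-.11,.25,0)])
W=cloud(d,c);print(c);np.savez('w3.npz',p=p,d=d,o=c['orientation'],xyz=c['xyz'])
E
```

```text
[ 0.68502739 -0.03370283  0.3963938 ]
t 14.9 pos [ 0.6839 -0.1061  0.2405] yaw -0.6 F [ 0.7 -0.5  1.1] op 0.0
[-3.8  6.1 -9.6] [-0.05 -0.02 -0.1 ]
{'fx': 283.4239890982383, 'fy': 283.4239890982383, 'cx': 260.1573471378456, 'cy': 187.1600499485107, 'xyz': array([ 0.68502739, -0.03370283,  0.3963938 ]), 'orientation': array([[ 0.9999015 ,  0.00679916,  0.01227836],
       [-0.00976861,  0.96529357,  0.26098448],
       [-0.01007774, -0.26107872,  0.96526491]])}
```

View pics/w3.png

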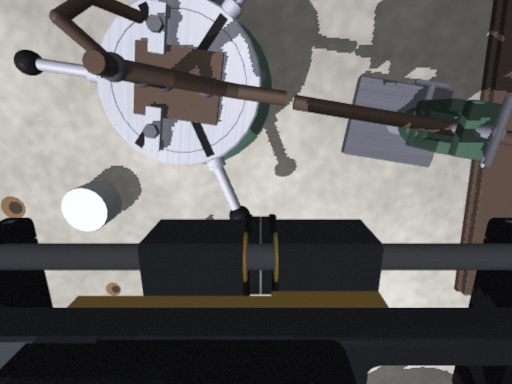

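```bash
cat >> h.py <<'E'
def near(p,d,c):
    W=cloud(d,c);X,Y,Z=W[...,0],W[...,1],W[...,2];R=np.hypot(X-C[0],Y-C[1])
    T=np.degrees(np.arctan2(Y-C[1],X-C[0]))
    m=(Z>.117)&(Z<.142)&(abs(T+10)<14)
    L={}
    for nm,a,b in(('bent',.07,.103),('held',.122,.19)):
        k=(m&(R>a)&(R<b));v,u=np.nonzero(k)
        # silhouette centre per column
        us=np.unique(u);vc=np.array([(v[u==q].min()+v[u==q].max())/2 for q in us]);w=np.array([np.ptp(v[u==q])+1 for q in us]);ok=abs(w-np.median(w))<=1.5
        P=np.array([ray(i,j,c,.128)[:2] for i,j in zip(us[ok],vc[ok])]);f=np.polyfit(P[:,0],P[:,1],1);L[nm]=f
        print(nm,len(P),'width px',np.median(w),'x',P[0,0].round(3),P[-1,0].round(3),'dir',np.degrees(np.arctan(f[0])).round(2),'y@.596',np.polyval(f,C[0]).round(4),'angle of mid',np.degrees(np.arctan2(*(P.mean(0)-C)[::-1])).round(2),'y at gap .706',np.polyval(f,.706).round(4))
E
python3 - <<'E'
from h import *
a=np.load('w3.npz');c=camera_params('wrist');c['orientation'],c['xyz']=a['o'],a['xyz']
near(a['p'],a['d'],c)
E
```

```text
bent 35 width px 15.0 x 0.666 0.697 dir -8.75 y@.596 -0.0065 angle of mid -7.78 y at gap .706 -0.0235
held 71 width px 15.0 x 0.719 0.783 dir -9.6 y@.596 -0.0067 angle of mid -9.14 y at gap .706 -0.0253
```

```bash
python3 - <<'E'
from h import *
rows([(.684,-.125,.20,0),(.684,-.125,.078,0),(.662,-.125,.078,0),(.6575,-.125,.078,0)])
E
```

```text
t 14.9 pos [ 0.6839 -0.1061  0.2405] yaw -0.6 F [ 0.7 -0.5  1.1] op 0.0
[-19.    0.5  40.4] [-0.05 -0.02 -0.1 ]
[-19.2   1.1 162.4] [-0.05 -0.02 -0.1 ]
[-19.4 -20.9 162.5] [-0.05 -0.02 -0.1 ]
[-19.5 -25.4 162.6] [-0.05 -0.02 -0.1 ]
```

>>> {"api": "apply_moves", "payload": {
  "rows": [
    {"x": -19, "y": 1, "z": 10, "rx": 0, "ry": 0, "rz": 0, "claw": 255},
    {"x": -19, "y": 1, "z": 50, "rx": 0, "ry": 0, "rz": 0, "claw": 255},
    {"x": -19, "y": 1, "z": 90, "rx": 0, "ry": 0, "rz": 0, "claw": 255},
    {"x": -19, "y": 1, "z": 130, "rx": 0, "ry": 0, "rz": 0, "claw": 255},
    {"x": -19, "y": 1, "z": 160, "rx": 0, "ry": 0, "rz": 0, "claw": 255},
    {"x": -19, "y": 1, "z": 160, "rx": 0, "ry": 0, "rz": 0, "claw": 255},
    {"x": -19, "y": -8, "z": 160, "rx": 0, "ry": 0, "rz": 0, "claw": 255},
    {"x": -19, "y": -8, "z": 160, "rx": 0, "ry": 0, "rz": 0, "claw": 255}
  ]
}}

```text
time_s: 15.9
position: [0.6774, -0.1257, 0.0851]
tcp_rot: [[0.009, 1.0, 0.003], [1.0, -0.009, -0.001], [-0.001, 0.003, -1.0]]
force: [-0.0, -0.2, -0.4]
opening: 0.004
grasp_force: 0.0
```

```bash
python3 - <<'E'
from h import *
rows([(.664,-.125,.078,0),(.6575,-.125,.078,0)])
E
```

```text
t 15.9 pos [ 0.6774 -0.1257  0.0851] yaw -0.5 F [-0.  -0.2 -0.4] op 0.0
[  0.6 -13.5   7. ] [ 0.02  0.01 -0.09]
[  0.5 -19.9   7. ] [ 0.02  0.01 -0.09]
```

>>> {"api": "apply_moves", "payload": {
  "rows": [
    {"x": 0, "y": 0, "z": 7, "rx": 0, "ry": 0, "rz": 0, "claw": 255},
    {"x": 0, "y": -7, "z": 7, "rx": 0, "ry": 0, "rz": 0, "claw": 255},
    {"x": 0, "y": -13, "z": 7, "rx": 0, "ry": 0, "rz": 0, "claw": 255},
    {"x": 0, "y": -16, "z": 7, "rx": 0, "ry": 0, "rz": 0, "claw": 255},
    {"x": 0, "y": -16, "z": 7, "rx": 0, "ry": 0, "rz": 0, "claw": 255}
  ]
}}

```text
time_s: 16.52
position: [0.6615, -0.1251, 0.0762]
tcp_rot: [[0.009, 1.0, 0.001], [1.0, -0.009, -0.0], [-0.0, 0.001, -1.0]]
force: [1.1, -0.7, 0.1]
opening: 0.006
grasp_force: 0.7
```

>>> {"api": "apply_moves", "payload": {
  "rows": [
    {"x": 0, "y": -1, "z": 0, "rx": 0, "ry": 0, "rz": 0, "claw": 255}
  ]
}}

```text
time_s: 16.65
position: [0.6611, -0.1252, 0.0762]
tcp_rot: [[0.009, 1.0, 0.002], [1.0, -0.009, -0.001], [-0.001, 0.002, -1.0]]
force: [2.4, -0.5, -0.8]
opening: 0.004
grasp_force: 1.2
```

>>> {"api": "apply_moves", "payload": {
  "rows": [
    {"x": 0, "y": -1, "z": 0, "rx": 0, "ry": 0, "rz": 0, "claw": 255}
  ]
}}

```text
time_s: 16.77
position: [0.6599, -0.1252, 0.0761]
tcp_rot: [[0.009, 1.0, 0.002], [1.0, -0.009, -0.001], [-0.001, 0.002, -1.0]]
force: [2.4, -0.4, 0.2]
opening: 0.005
grasp_force: 1.2
```

```bash
python3 - <<'E'
from h import *
spokes();spokes();rows([])
E
```

```text
top []
side [(np.int32(14), array([0.7034, 0.1141]), np.float64(49.4), np.float64(0.16)), (np.int32(23), array([ 0.6585, -0.1279]), np.float64(-63.7), np.float64(0.134)), (np.int32(25), array([0.4428, 0.0197]), np.float64(170.1), np.float64(0.159)), (np.int32(27), array([ 0.6526, -0.1563]), np.float64(-70.2), np.float64(0.158))]
top []
side [(np.int32(15), array([0.7029, 0.1147]), np.float64(49.6), np.float64(0.16)), (np.int32(22), array([ 0.6585, -0.1282]), np.float64(-63.8), np.float64(0.135)), (np.int32(26), array([0.4431, 0.0204]), np.float64(169.9), np.float64(0.158)), (np.int32(27), array([ 0.6531, -0.1559]), np.float64(-70.0), np.float64(0.158))]
t 16.975 pos [ 0.6595 -0.1251  0.0761] yaw -0.5 F [ 2.  -0.6 -0.2] op 0.01
```

>>> {"api": "apply_moves", "payload": {
  "rows": [
    {"x": 0, "y": 12, "z": 0, "rx": 0, "ry": 0, "rz": 0, "claw": 255},
    {"x": 0, "y": 24, "z": 0, "rx": 0, "ry": 0, "rz": 0, "claw": 255},
    {"x": 0, "y": 24, "z": -40, "rx": 0, "ry": 0, "rz": 0, "claw": 255},
    {"x": 0, "y": 24, "z": -90, "rx": 0, "ry": 0, "rz": 0, "claw": 255},
    {"x": 15, "y": 24, "z": -140, "rx": 0, "ry": 0, "rz": 0, "claw": 255},
    {"x": 19, "y": 24, "z": -165, "rx": 0, "ry": 0, "rz": 0, "claw": 255},
    {"x": 19, "y": 24, "z": -165, "rx": 0, "ry": 0, "rz": 0, "claw": 255},
    {"x": 19, "y": 24, "z": -165, "rx": 0, "ry": 0, "rz": 0, "claw": 255},
    {"x": 19, "y": 24, "z": -165, "rx": 0, "ry": 0, "rz": 0, "claw": 255}
  ]
}}

```text
time_s: 18.1
position: [0.6822, -0.106, 0.2384]
tcp_rot: [[0.009, 1.0, -0.004], [1.0, -0.009, 0.001], [0.001, -0.004, -1.0]]
force: [-0.5, -0.2, -0.2]
opening: 0.005
grasp_force: 0.0
```

```bash
python3 - <<'E'
from h import *
for i in range(2):
    c=camera_params('wrist');p,d=capture('wrist');near(p,d,c)
spokes()
# route to lever: pivot (.613,.100), lever dir 108
rows([(.684,-.10,.33,0)])
E
```

```text
bent 35 width px 15.0 x 0.665 0.696 dir -10.14 y@.596 -0.0068 angle of mid -9.35 y at gap .706 -0.0265
held 72 width px 15.0 x 0.718 0.783 dir -9.63 y@.596 -0.0067 angle of mid -9.14 y at gap .706 -0.0253
bent 35 width px 15.0 x 0.666 0.696 dir -10.11 y@.596 -0.0068 angle of mid -9.35 y at gap .706 -0.0265
held 71 width px 15.0 x 0.718 0.783 dir -9.58 y@.596 -0.0068 angle of mid -9.15 y at gap .706 -0.0254
top [(np.int32(26), array([0.6991, 0.1136]), np.float64(49.4), np.float64(0.16))]
side [(np.int32(14), array([0.7034, 0.1141]), np.float64(49.4), np.float64(0.16)), (np.int32(24), array([0.4434, 0.0204]), np.float64(169.8), np.float64(0.158)), (np.int32(28), array([ 0.6522, -0.156 ]), np.float64(-70.3), np.float64(0.158))]
t 18.3 pos [ 0.6829 -0.1062  0.2397] yaw -0.5 F [-0.1  0.3 -0.2] op 0.0
[  6.3   0.9 -90.3] [-0.02 -0.01 -0.09]
```

```bash
cat >> h.py <<'E'
P0=np.array([.6133,.0999])
def lev(ths,back=0,z=.048,P0=P0,rho=.108):
    o=[]
    for th in ths:
        psi=np.interp(th,[38,108],[-15,10]);t=np.radians(th);e=np.array([np.cos(t),np.sin(t)]);n=np.array([-e[1],e[0]]) # ccw normal
        y=np.array([np.cos(np.radians(psi)),np.sin(np.radians(psi))]);x=np.array([-y[1],y[0]])
        cor=y*.008*np.sign(-n@y)+x*.0095*np.sign(-n@x)   # corner nearest the lever
        q=P0+rho*e+n*(.0085+back)-cor;o.append((*q.round(4),z,psi))
    return o
E
python3 - <<'E'
from h import *
w=lev([108],.025);print(w,lev([38]))
x,y,z,s=w[0]
rows([(.683,-.1,.32,0),(x,y,.31,s),(x,y,.1,s)])
E
```

```text
[(np.float64(0.5418), np.float64(0.1815), 0.048, np.float64(10.0))] [(np.float64(0.6879), np.float64(0.1843), 0.048, np.float64(-15.0))]
t 18.3 pos [ 0.6829 -0.1062  0.2397] yaw -0.5 F [-0.1  0.3 -0.2] op 0.0
[  6.3  -0.1 -80.3] [-0.02 -0.01 -0.09]
[ 286.5 -143.9  -69.9] [-0.02 -0.01 -1.75]
[ 286.3 -143.5  140.1] [-0.02 -0.01 -1.75]
```

>>> {"api": "apply_moves", "payload": {
  "rows": [
    {"x": 0, "y": 0, "z": -50, "rx": 0, "ry": 0, "rz": 0, "claw": 255},
    {"x": 5, "y": 0, "z": -80, "rx": 0, "ry": 0, "rz": 0, "claw": 255},
    {"x": 50, "y": -22, "z": -80, "rx": 0, "ry": 0, "rz": 0, "claw": 255},
    {"x": 95, "y": -45, "z": -80, "rx": 0, "ry": 0, "rz": -0.4, "claw": 255},
    {"x": 140, "y": -68, "z": -80, "rx": 0, "ry": 0, "rz": -0.8, "claw": 255},
    {"x": 185, "y": -90, "z": -80, "rx": 0, "ry": 0, "rz": -1.2, "claw": 255},
    {"x": 230, "y": -115, "z": -80, "rx": 0, "ry": 0, "rz": -1.5, "claw": 255},
    {"x": 270, "y": -135, "z": -75, "rx": 0, "ry": 0, "rz": -1.75, "claw": 255},
    {"x": 286, "y": -143, "z": -70, "rx": 0, "ry": 0, "rz": -1.75, "claw": 255},
    {"x": 286, "y": -143, "z": -70, "rx": 0, "ry": 0, "rz": -1.75, "claw": 255}
  ]
}}

```text
time_s: 19.55
position: [0.5423, 0.1816, 0.3104]
tcp_rot: [[-0.175, 0.985, -0.001], [0.985, 0.175, -0.001], [-0.001, -0.001, -1.0]]
force: [0.2, -0.7, -0.5]
opening: 0.005
grasp_force: 0.0
```

```bash
python3 - <<'E'
from h import *
rows(lev([108],.025))
c=camera_params('wrist');p,d=capture('wrist');W=cloud(d,c)
m=(W[...,2]>.054)&(W[...,2]<.075)&(abs(W[...,0]-.59)<.09)&(W[...,1]>.13)&(W[...,1]<.26)
q=W[m];print(len(q))
if len(q): print(cv2.fitLine(q[:,:2].astype(np.float32),cv2.DIST_HUBER,0,.01,.01).ravel(),q.min(0),q.max(0))
cv2.imwrite('pics/w4.png',p[:,:,::-1])
E
```

```text
t 19.55 pos [0.5423 0.1816 0.3104] yaw 10.1 F [ 0.2 -0.7 -0.5] op 0.0
[ 1.000e-01 -3.000e-01  2.624e+02] [-0.01  0.01  0.02]
584
[ 0.2995589  -0.9540778   0.58996147  0.18472049] [0.57144626 0.13009563 0.05448504] [0.61115249 0.22537736 0.06741987]
```

View pics/w4.png

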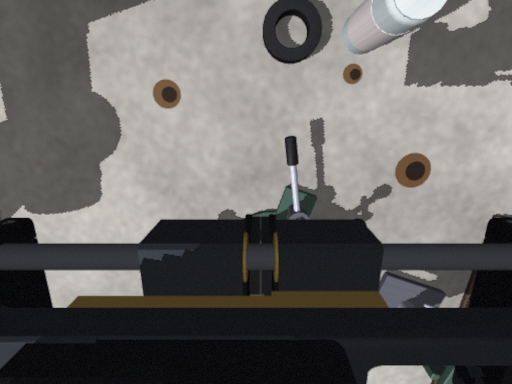

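>>> {"api": "apply_moves", "payload": {
  "rows": [
    {"x": 0, "y": 0, "z": 50, "rx": 0, "ry": 0, "rz": 0, "claw": 255},
    {"x": 0, "y": 0, "z": 100, "rx": 0, "ry": 0, "rz": 0, "claw": 255},
    {"x": 0, "y": 0, "z": 150, "rx": 0, "ry": 0, "rz": 0, "claw": 255},
    {"x": 0, "y": 0, "z": 190, "rx": 0, "ry": 0, "rz": 0, "claw": 255},
    {"x": 0, "y": 0, "z": 225, "rx": 0, "ry": 0, "rz": 0, "claw": 255},
    {"x": 0, "y": 0, "z": 250, "rx": 0, "ry": 0, "rz": 0, "claw": 255},
    {"x": 0, "y": 0, "z": 262, "rx": 0, "ry": 0, "rz": 0, "claw": 255},
    {"x": 0, "y": 0, "z": 262, "rx": 0, "ry": 0, "rz": 0, "claw": 255}
  ]
}}

```text
time_s: 20.6
position: [0.5434, 0.1801, 0.0483]
tcp_rot: [[-0.172, 0.985, -0.001], [0.985, 0.172, -0.0], [-0.0, -0.001, -1.0]]
force: [-0.3, 0.8, -0.1]
opening: 0.009
grasp_force: 0.0
```

```bash
python3 - <<'E'
from h import *
rows(lev([108],.008)+lev([108-4*i for i in range(0,9)]))
E
```

```text
t 20.6 pos [0.5434 0.1801 0.0483] yaw 9.9 F [-0.3  0.8 -0.1] op 0.01
[ 4.  15.6  0.3] [-0.01  0.   -0.01]
[ 5.1 23.5  0.3] [-0.01  0.   -0.01]
[ 6.7 30.7  0.3] [-0.01  0.    0.22]
[ 7.8 38.   0.2] [-0.01  0.    0.46]
[ 8.4 45.3  0.2] [-0.01  0.    0.7 ]
[27.3 54.5  0.2] [-0.01  0.    0.94]
[26.7 62.3  0.2] [-0.01  0.    1.18]
[25.7 70.   0.2] [-0.01  0.    1.41]
[24.1 77.6  0.2] [-0.01  0.    1.65]
[21.9 85.1  0.2] [-0.01  0.    1.89]
```

>>> {"api": "apply_moves", "payload": {
  "rows": [
    {"x": 4, "y": 15, "z": 0, "rx": 0, "ry": 0, "rz": 0, "claw": 255},
    {"x": 8, "y": 23, "z": 0, "rx": 0, "ry": 0, "rz": 0, "claw": 255},
    {"x": 12, "y": 31, "z": 0, "rx": 0, "ry": 0, "rz": 0.2, "claw": 255},
    {"x": 16, "y": 38, "z": 0, "rx": 0, "ry": 0, "rz": 0.45, "claw": 255},
    {"x": 20, "y": 46, "z": 0, "rx": 0, "ry": 0, "rz": 0.7, "claw": 255},
    {"x": 25, "y": 54, "z": 0, "rx": 0, "ry": 0, "rz": 0.95, "claw": 255},
    {"x": 26.5, "y": 62, "z": 0, "rx": 0, "ry": 0, "rz": 1.2, "claw": 255},
    {"x": 25.7, "y": 70, "z": 0, "rx": 0, "ry": 0, "rz": 1.4, "claw": 255},
    {"x": 24, "y": 77.5, "z": 0, "rx": 0, "ry": 0, "rz": 1.65, "claw": 255},
    {"x": 22, "y": 85, "z": 0, "rx": 0, "ry": 0, "rz": 1.9, "claw": 255}
  ]
}}

```text
time_s: 21.85
position: [0.6217, 0.2181, 0.0483]
tcp_rot: [[0.026, 1.0, -0.003], [1.0, -0.026, 0.001], [0.001, -0.003, -1.0]]
force: [-5.4, 0.5, -1.1]
opening: 0.008
grasp_force: 2.4
```

```bash
python3 - <<'E'
from h import *
rows(lev([76-4*i for i in range(1,11)]+[34]))
q,_=capture('side');cv2.imwrite('pics/s5.png',cv2.resize(q[130:250,180:340],None,fx=5,fy=5,interpolation=cv2.INTER_CUBIC)[:,:,::-1])
E
```

```text
t 21.85 pos [0.6217 0.2181 0.0483] yaw -1.5 F [-5.4  0.5 -1.1] op 0.01
[-2.8  9.5  0.3] [-0.03 -0.    0.22]
[-4.4 17.   0.3] [-0.03 -0.    0.46]
[-6.6 24.5  0.3] [-0.03 -0.    0.7 ]
[-9.2 31.7  0.3] [-0.03 -0.    0.94]
[-12.3  38.8   0.2] [-0.03 -0.    1.18]
[-15.9  45.6   0.2] [-0.03 -0.    1.41]
[-20.1  52.1   0.2] [-0.03 -0.    1.65]
[-24.5  58.4   0.2] [-0.03 -0.    1.89]
[-29.4  64.3   0.2] [-0.03 -0.    2.13]
[-34.8  69.6   0.1] [-0.03 -0.    2.25]
[-37.6  72.1   0.1] [-0.03 -0.    2.25]
```

View pics/s5.png

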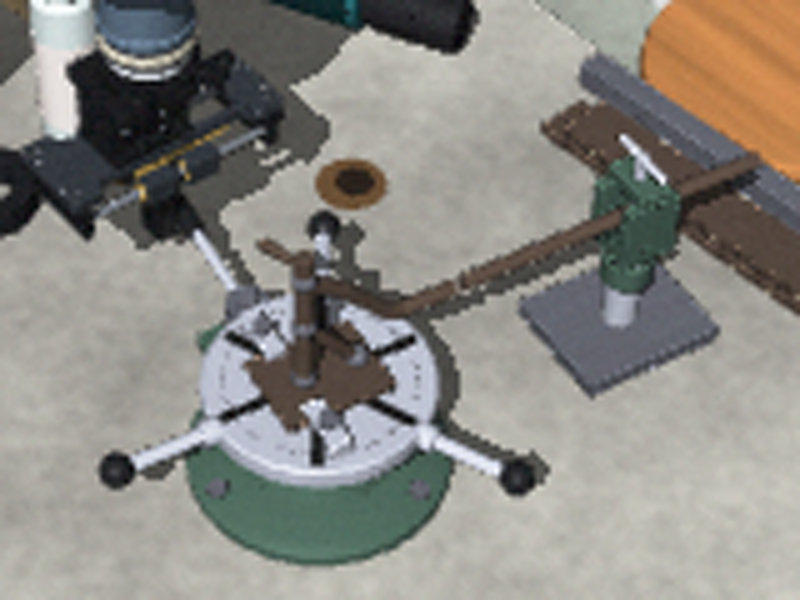

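>>> {"api": "apply_moves", "payload": {
  "rows": [
    {"x": -2.5, "y": 9, "z": 0, "rx": 0, "ry": 0, "rz": 0.2, "claw": 255},
    {"x": -4.4, "y": 17, "z": 0, "rx": 0, "ry": 0, "rz": 0.45, "claw": 255},
    {"x": -6.6, "y": 24.5, "z": 0, "rx": 0, "ry": 0, "rz": 0.7, "claw": 255},
    {"x": -9, "y": 31.5, "z": 0, "rx": 0, "ry": 0, "rz": 0.95, "claw": 255},
    {"x": -12.3, "y": 38.8, "z": 0, "rx": 0, "ry": 0, "rz": 1.2, "claw": 255},
    {"x": -16, "y": 45.6, "z": 0, "rx": 0, "ry": 0, "rz": 1.4, "claw": 255},
    {"x": -20, "y": 52, "z": 0, "rx": 0, "ry": 0, "rz": 1.65, "claw": 255},
    {"x": -24.5, "y": 58.4, "z": 0, "rx": 0, "ry": 0, "rz": 1.9, "claw": 255},
    {"x": -27, "y": 61.5, "z": 0, "rx": 0, "ry": 0, "rz": 2, "claw": 255},
    {"x": -27, "y": 61.5, "z": 0, "rx": 0, "ry": 0, "rz": 2, "claw": 255}
  ]
}}

```text
time_s: 23.15
position: [0.6807, 0.1944, 0.0485]
tcp_rot: [[0.234, 0.972, -0.005], [0.972, -0.234, 0.008], [0.007, -0.007, -1.0]]
force: [-8.2, 11.5, 0.6]
opening: 0.005
grasp_force: 7.1
```

```bash
python3 - <<'E'
from h import *
rows(lev([40,38,36,34,32]))
E
```

```text
t 23.15 pos [0.6807 0.1944 0.0485] yaw -13.5 F [-8.2 11.5  0.6] op 0.01
[-6.1  6.1  0.4] [-0.07 -0.06  0.13]
[-8.1  9.4  0.3] [-0.07 -0.06  0.25]
[-10.3  12.5   0.3] [-0.07 -0.06  0.25]
[-12.5  15.5   0.3] [-0.07 -0.06  0.25]
[-14.9  18.4   0.2] [-0.07 -0.06  0.25]
```

>>> {"api": "apply_moves", "payload": {
  "rows": [
    {"x": -1.5, "y": 2, "z": 0, "rx": 0, "ry": 0, "rz": 0, "claw": 255},
    {"x": -1.5, "y": 2, "z": 0, "rx": 0, "ry": 0, "rz": 0, "claw": 255}
  ]
}}

```text
time_s: 23.4
position: [0.6808, 0.1942, 0.0484]
tcp_rot: [[0.233, 0.972, -0.008], [0.972, -0.233, 0.01], [0.008, -0.01, -1.0]]
force: [-9.5, 16.0, 2.2]
opening: 0.003
grasp_force: 9.1
```

```bash
python3 - <<'E'
from h import *
rows([])
for n in('top','side'):
    p,d=capture(n);W=cloud(d,camera_params(n));X,Y,Z=W[...,0],W[...,1],W[...,2]
    m=(Z>.05)&(Z<.07)&(X>.6)&(X<.76)&(Y>.1)&(Y<.26)
    q=W[m];print(n,len(q))
    if len(q)>5: l=cv2.fitLine(q[:,:2].astype(np.float32),cv2.DIST_HUBER,0,.01,.01).ravel();print(np.degrees(np.arctan2(l[1],l[0])),l[2:],q.min(0),q.max(0))
E
```

```text
t 23.4 pos [0.6808 0.1942 0.0484] yaw -13.5 F [-9.5 16.   2.2] op 0.0
top 108
40.610832 [0.64004916 0.13001703] [0.60147735 0.10033458 0.05387562] [0.68230221 0.16276124 0.06983719]
side 97
46.26015 [0.6599729  0.14888221] [0.60075399 0.10054655 0.05058103] [0.70767234 0.19831085 0.06968284]
```

>>> {"api": "apply_moves", "payload": {
  "rows": [
    {"x": 6, "y": -8, "z": 0, "rx": 0, "ry": 0, "rz": 0, "claw": 255},
    {"x": 18, "y": -20, "z": 0, "rx": 0, "ry": 0, "rz": 0, "claw": 255},
    {"x": 25, "y": -30, "z": 0, "rx": 0, "ry": 0, "rz": 0, "claw": 255},
    {"x": 25, "y": -30, "z": -50, "rx": 0, "ry": 0, "rz": 0, "claw": 255},
    {"x": 20, "y": -60, "z": -110, "rx": 0, "ry": 0, "rz": 0, "claw": 255},
    {"x": 10, "y": -110, "z": -170, "rx": 0, "ry": 0, "rz": 0, "claw": 255},
    {"x": 0, "y": -160, "z": -220, "rx": 0, "ry": 0, "rz": 0, "claw": 255},
    {"x": 0, "y": -200, "z": -220, "rx": 0, "ry": 0, "rz": 0, "claw": 255},
    {"x": 0, "y": -200, "z": -220, "rx": 0, "ry": 0, "rz": 0, "claw": 255}
  ]
}}

```text
time_s: 24.62
position: [0.4875, 0.2343, 0.2714]
tcp_rot: [[0.23, 0.973, 0.003], [0.973, -0.23, 0.001], [0.001, 0.002, -1.0]]
force: [0.6, -0.8, 0.1]
opening: 0.005
grasp_force: 0.0
```

```bash
python3 - <<'E'
from h import *
rows([])
for n in('top','side'):
    p,d=capture(n);W=cloud(d,camera_params(n));X,Y,Z=W[...,0],W[...,1],W[...,2]
    R=np.hypot(X-P0[0],Y-P0[1])
    m=(Z>.05)&(Z<.071)&(X>.6)&(X<.76)&(Y>.1)&(Y<.26)&(R>.04)
    q=W[m];print(n,len(q))
    if len(q)>5: l=cv2.fitLine(q[:,:2].astype(np.float32),cv2.DIST_HUBER,0,.01,.01).ravel();print(np.degrees(np.arctan2(l[1],l[0])),l[2:],np.degrees(np.arctan2(l[3]-P0[1],l[2]-P0[0])),R[m].max())
    bars(n)
spokes()
q,_=capture('top');cv2.imwrite('pics/t6.png',cv2.resize(q[120:260,180:340],None,fx=4.2,fy=4.2,interpolation=cv2.INTER_CUBIC)[:,:,::-1])
E
```

```text
t 24.625 pos [0.4875 0.2343 0.2714] yaw -13.3 F [ 0.6 -0.8  0.1] op 0.01
top 119
45.89178 [0.6751295  0.16499998] 46.47597423499055 0.12761514751210612
top bent 55 angle -10.43 0.06189339819011917 0.10604440849714698
top held 93 angle -9.65 0.11540238382361326 0.19994570908948542
side 54
44.903957 [0.67955714 0.16539848] 44.670087043817965 0.1335628224779374
side bent 40 angle -11.15 0.06163902228832193 0.10809418875901675
side held 74 angle -10.36 0.11323421460103146 0.1990128068889958
top [(np.int32(36), array([0.6993, 0.1133]), np.float64(49.3), np.float64(0.16)), (np.int32(23), array([ 0.6491, -0.1572]), np.float64(-70.1), np.float64(0.159)), (np.int32(33), array([0.4396, 0.0204]), np.float64(169.6), np.float64(0.158))]
side [(np.int32(15), array([0.7029, 0.1147]), np.float64(49.6), np.float64(0.16)), (np.int32(27), array([0.4429, 0.0205]), np.float64(169.8), np.float64(0.159)), (np.int32(28), array([ 0.6519, -0.1556]), np.float64(-70.3), np.float64(0.157))]
```

View pics/t6.png

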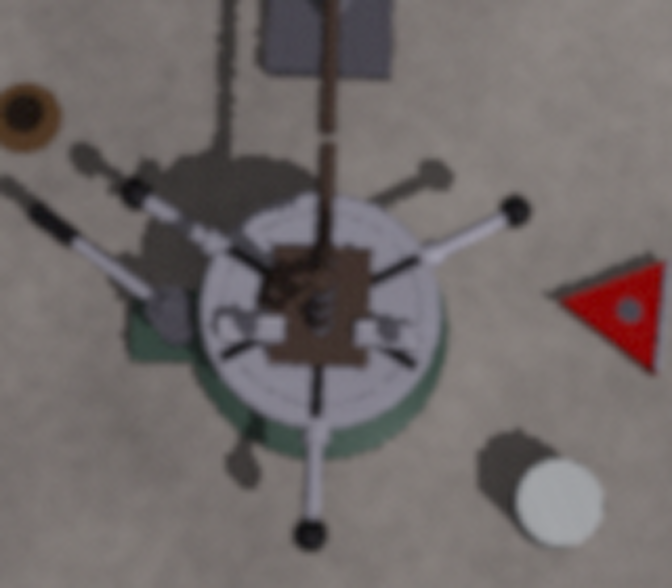

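>>> {"api": "apply_moves", "payload": {
  "rows": [
    {"x": 5, "y": 50, "z": 0, "rx": 0, "ry": 0, "rz": 0, "claw": 255},
    {"x": 10, "y": 90, "z": 50, "rx": 0, "ry": 0, "rz": 0, "claw": 255},
    {"x": 20, "y": 140, "z": 110, "rx": 0, "ry": 0, "rz": 0, "claw": 255},
    {"x": 25, "y": 170, "z": 160, "rx": 0, "ry": 0, "rz": 0, "claw": 255},
    {"x": 25, "y": 170, "z": 200, "rx": 0, "ry": 0, "rz": 0, "claw": 255},
    {"x": 25, "y": 170, "z": 220, "rx": 0, "ry": 0, "rz": 0, "claw": 255},
    {"x": 18, "y": 180, "z": 220, "rx": 0, "ry": 0, "rz": 0, "claw": 255},
    {"x": 8, "y": 192, "z": 220, "rx": 0, "ry": 0, "rz": 0, "claw": 255},
    {"x": 1, "y": 199, "z": 220, "rx": 0, "ry": 0, "rz": 0, "claw": 255},
    {"x": 0, "y": 200, "z": 220, "rx": 0, "ry": 0, "rz": 0, "claw": 255}
  ]
}}

```text
time_s: 26.22
position: [0.6821, 0.1952, 0.0513]
tcp_rot: [[0.236, 0.972, -0.005], [0.972, -0.236, 0.015], [0.013, -0.008, -1.0]]
force: [-8.6, 21.6, 1.9]
opening: 0.009
grasp_force: 10.5
```

>>> {"api": "apply_moves", "payload": {
  "rows": [
    {"x": -2, "y": 2.5, "z": 0, "rx": 0, "ry": 0, "rz": 0, "claw": 255},
    {"x": -2, "y": 2.5, "z": 0, "rx": 0, "ry": 0, "rz": 0, "claw": 255}
  ]
}}

```text
time_s: 26.48
position: [0.6822, 0.195, 0.0513]
tcp_rot: [[0.234, 0.972, -0.008], [0.972, -0.234, 0.017], [0.014, -0.012, -1.0]]
force: [-10.4, 25.2, 2.4]
opening: 0.006
grasp_force: 12.2
```

>>> {"api": "apply_moves", "payload": {
  "rows": [
    {"x": -1.5, "y": 2, "z": 0, "rx": 0, "ry": 0, "rz": 0, "claw": 255},
    {"x": -1.5, "y": 2, "z": 0, "rx": 0, "ry": 0, "rz": 0, "claw": 255}
  ]
}}

```text
time_s: 26.72
position: [0.6823, 0.1949, 0.0513]
tcp_rot: [[0.234, 0.972, -0.011], [0.972, -0.234, 0.019], [0.016, -0.015, -1.0]]
force: [-12.9, 28.9, 3.6]
opening: 0.002
grasp_force: 14.3
```

>>> {"api": "apply_moves", "payload": {
  "rows": [
    {"x": 8, "y": -10, "z": 0, "rx": 0, "ry": 0, "rz": 0, "claw": 255},
    {"x": 16, "y": -18, "z": 0, "rx": 0, "ry": 0, "rz": 0, "claw": 255},
    {"x": 24, "y": -14, "z": 0, "rx": 0, "ry": 0, "rz": 0, "claw": 255},
    {"x": 24, "y": -14, "z": 0, "rx": 0, "ry": 0, "rz": 0, "claw": 255},
    {"x": 17, "y": -6, "z": 0, "rx": 0, "ry": 0, "rz": 0, "claw": 255},
    {"x": 13, "y": -1, "z": 0, "rx": 0, "ry": 0, "rz": 0, "claw": 255},
    {"x": 10.5, "y": 2, "z": 0, "rx": 0, "ry": 0, "rz": 0, "claw": 255},
    {"x": 9.5, "y": 3, "z": 0, "rx": 0, "ry": 0, "rz": 0, "claw": 255},
    {"x": 9.5, "y": 3, "z": 0, "rx": 0, "ry": 0, "rz": 0, "claw": 255}
  ]
}}

```text
time_s: 27.85
position: [0.6872, 0.2003, 0.0489]
tcp_rot: [[0.235, 0.972, -0.013], [0.972, -0.234, 0.015], [0.011, -0.016, -1.0]]
force: [-12.0, 22.8, 8.3]
opening: 0.003
grasp_force: 12.3
```

```bash
python3 - <<'E'
from h import *
rows([])
d=np.array(read_state()['position'][:2])
for q in ([.6808,.1942],[.6823,.1949],d):
    v=np.array(q)-P0;e=np.array([.701,.713]);print('along',v@e,'normal',v@[-.713,.701])
# loose things, start vs now
a=np.load('side0.npz')
p,_=capture('side');D=cv2.absdiff(p,a['p']).max(2);D[:,180:]=0
print('spray/brush/coil region changed px',(D[140:215,120:190]>60).sum())
E
```

```text
t 27.85 pos [0.6872 0.2003 0.0489] yaw -13.6 F [-12.   22.8   8.3] op 0.0
along 0.1145534 normal 0.017976799999999998
along 0.11610400000000003 normal 0.017397999999999948
along 0.12339299867653192 normal 0.017643607775677875
spray/brush/coil region changed px 1658
```

>>> {"api": "apply_moves", "payload": {
  "rows": [
    {"x": 20, "y": -8, "z": 0, "rx": 0, "ry": 0, "rz": 0, "claw": 255},
    {"x": 28, "y": -18, "z": 0, "rx": 0, "ry": 0, "rz": 0, "claw": 255},
    {"x": 30, "y": -30, "z": -10, "rx": 0, "ry": 0, "rz": 0, "claw": 255},
    {"x": 30, "y": -35, "z": -60, "rx": 0, "ry": 0, "rz": 0, "claw": 255},
    {"x": 20, "y": -65, "z": -120, "rx": 0, "ry": 0, "rz": 0, "claw": 255},
    {"x": 10, "y": -115, "z": -180, "rx": 0, "ry": 0, "rz": 0, "claw": 255},
    {"x": 0, "y": -165, "z": -230, "rx": 0, "ry": 0, "rz": 0, "claw": 255},
    {"x": 0, "y": -205, "z": -230, "rx": 0, "ry": 0, "rz": 0, "claw": 255},
    {"x": 0, "y": -205, "z": -230, "rx": 0, "ry": 0, "rz": 0, "claw": 255},
    {"x": 0, "y": -205, "z": -230, "rx": 0, "ry": 0, "rz": 0, "claw": 255}
  ]
}}

```text
time_s: 29.15
position: [0.4949, 0.2382, 0.2796]
tcp_rot: [[0.232, 0.973, 0.002], [0.973, -0.232, -0.0], [0.0, 0.002, -1.0]]
force: [-0.2, 0.2, -0.4]
opening: 0.005
grasp_force: 0.0
```

```bash
python3 - <<'E'
from h import *
rows([])
for n in('top','side'):
    p,d=capture(n);W=cloud(d,camera_params(n));X,Y,Z=W[...,0],W[...,1],W[...,2]
    R=np.hypot(X-P0[0],Y-P0[1])
    m=(Z>.05)&(Z<.071)&(X>.6)&(X<.76)&(Y>.1)&(Y<.26)&(R>.04)&(R<.128)
    q=W[m];t=q.mean(0);print(n,len(q),'lever',np.degrees(np.arctan2(t[1]-P0[1],t[0]-P0[0])))
    bars(n)
spokes()
E
```

```text
t 29.15 pos [0.4949 0.2382 0.2796] yaw -13.4 F [-0.2  0.2 -0.4] op 0.0
top 121 lever 46.43571730811666
top bent 55 angle -10.41 0.06310463529312631 0.10582329278552831
top held 95 angle -9.61 0.11471174800279199 0.1988228805286918
side 49 lever 44.595693331894886
side bent 39 angle -11.74 0.06042013835933945 0.10848637130630097
side held 69 angle -10.46 0.11524182896012293 0.19879015420888474
top [(np.int32(36), array([0.6993, 0.1133]), np.float64(49.3), np.float64(0.16)), (np.int32(22), array([ 0.6492, -0.1568]), np.float64(-70.0), np.float64(0.158)), (np.int32(32), array([0.4396, 0.0201]), np.float64(169.8), np.float64(0.158))]
side [(np.int32(15), array([0.7029, 0.1147]), np.float64(49.6), np.float64(0.16)), (np.int32(27), array([0.443 , 0.0203]), np.float64(169.9), np.float64(0.158)), (np.int32(27), array([ 0.6523, -0.156 ]), np.float64(-70.3), np.float64(0.158))]
```

```bash
python3 -c "
from rig import *
print(hand_in())"
```

```text
the job is handed in; nothing more can be done
None
```

Job handed in at about 29 s: the bent bar faces the held bar to within about 0.5–0.9° (roughly 1–1.5 mm at the gap), and the brake lever is against a firm stop. The lever's travel measured only about 62° of the stated 70°, but it didn't move under about 30 N at two points on the grip, so I took that as fully over. The arm ended clear of everything.

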